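Load the plate shaker, set its plate count and start it

ROBOT

A 7-joint arm with a two-finger parallel gripper is mounted at the origin on a cart in front of the work surface, level with it; the furniture and walls round the work are solid. World frame = base frame: x ahead of the robot, y to its left, z up, the work surface at z = 0. Lengths are in m, angles in rad, forces in N, time in s.
With the tool pointing down it reaches from about 0.425 to 0.95 m from the base axis. Payload 16.7 kg.
Tool frame: the origin (TCP) lies at the very end of the fingers, on their centre line; the grasp point (between the pads) lies 19 mm behind it (robot.hold_point_z is the distance from the TCP to the grasp point, in m); z points along the fingers, y is the line along which they close (so a half turn about z gives the same grasp; the last joint's range is limited). The gripper opens to 94 mm and grips with 3 to 60 N. Pads are 16 mm wide; open, the fingers measure 119 mm over their backs; the gripper's body (75 mm by 177 mm) begins 78 mm behind the grasp point.
Start: joints at [-1.319, 0.426, 0.074, 1.606, -0.034, 1.111, -0.067], TCP at [0.264, 0.621, 0.205] pointing down, gripper open.
Joint ranges: [-2.85, 2.85], [-0.5, 2.14], [-1.23, 1.37], [0.21, 2.46], [-1.02, 4.16], [0.16, 2.05], [-2.73, 2.73]. Speed limits (rad/s): [1.89, 1.89, 2.39, 2.39, 3.01, 3.01, 3.01].

INTERFACE

Orientations are given as a 3x3 rotation matrix whose columns are the frame's x, y, z axes.
In Python, from cell import sense, eyes, order, look_for, tip_of, robot gives the robot as it stands.
- The arm moves only by the tool send_rows, never from a script. Its argument "commands" is a list of rows, each a list of 3 entries, a list of its own where there are three numbers: the gripper's target within -1 to 1 (fully open at 1, half-way at 0, shut at -1), then the shift along the tool's x, y, z in mm, then the turn, a rotation vector about the tool's x, y, z in rad. In form: [[fingers, [tx, ty, tz], [rx, ry, rz]], ...]. A call has 1 to 10 rows; each row is the pose to reach, as a shift and turn from the pose commanded when the call began, along the tool's axes at that moment; what a row does not reach only later rows make up. A row lasts 1/10 s, in which the tool goes at most 50 mm and 8.59 degrees, less where a joint would pass 70% of its speed; a pose out of reach is approached as far as the arm can. A call with a gripper value outside its range is refused whole. The fingers move at their own pace and stop on an object; "grip_force" is the grip in N (left out, the last holds). Time passes only in rows, so rows that repeat a pose let the fingers close. It gives the time, the measured TCP pose, the force, the opening and the grip force at its end, in the units of the state.
- sense(): the state, without advancing time (a new reading comes with each control period).
- eyes.grab_frame(name): name is "scene" or "top" or "wrist"; returns a dict with "pixels" (400x640x3 uint8, red, green, blue), "depth" (400x640 float32, m along the optical axis (not along the pixel's ray), 0 where there is no reading), "intrinsics" (3x3 intrinsics, pixels), "distortion" ([k1, k2, p1, p2, k3] as OpenCV has them; the pictures are not rectified), "rvec" (rotation vector, rad) and "tvec" (3), from world to camera coordinates, as OpenCV has them. Camera axes: x right, y down, z forward; pixel columns grow to the right and rows downward; lengths in m; the calibration is good to about 2 mm. A picture is of the moment at which its call begins.
- order.sign_off(): hands the job in; it is judged then, once.
Trained networks look in a picture, given as the dict that the camera call returned (one of the last four; its "shot" number tells which), for a name from the list of things; names that differ only in an ending like _2 or _b are one class to them, and where a whole thing is asked for, a point or a joint stands for the part that bears it (a point fixed in the world has none). Each returns a list of dicts, best first, with "p" (0 to 1); they miss things now and then, are a little off and sometimes report something else, mostly with a low value. They report only what shows in the picture. A call takes as long as a camera call. They do not tell look-alikes from the thing itself.
- look_for(target, picture): "bbox" ([centre column, centre row, width, height] as shares, 0 to 1, of the picture: columns of its width, rows of its height, round what is visible of it).
- tip_of(target, picture): "point" ([row, column] as shares, 0 to 1, of the picture: columns of its width, rows of its height: a listed point, or the origin of a listed thing).
The state is a dict: "time": time; "joint_pos": joint angles; "qd": joint speeds; "joint_torque": joint torques, N m; "tool_pos": TCP position; "tcp_rot": TCP orientation; "ft_force": force on the tool from outside, world axes, zero at the start; "wrist_torque": the same for the moment, N m; "gripper_width": finger opening in m; "gripper_force": force on a finger pad.
Only numpy, scipy, OpenCV 4.12 (cv2) and the standard library are available. Lean on these libraries where they do the work, as an engineer would, in place of code of your own. Each camera call takes 0.05 s, during which the arm holds its last target. There are 200 camera calls.

TASK

Take the grey lid off the shaker's nest, stack all the white sample plates from the bench on the nest with chamfered corners above chamfered corners, so that each skirt drops fully home on the one below, and put the lid on top in the same way. Turn the dial to the number of plates in the stack and then, when all that is done, press the start button right down and let it go. Do not disturb the beaker, the brown bottle or the petri dish.

Things in the scene. Friction and masses are not known exactly. Their poses are not given: they have to be found in the camera images.
- shaker: White plate shaker fixed to the bench, housing 190 (x) x 290 (y) x 45 mm high. Origin: centre of its underside; x away from the robot, y left, z up. The nest is 65 mm to +y. To -y are the dial (35 mm in -x, 85 mm in -y of the origin) and the start button (55 mm in +x, 85 mm in -y).
- nest (a point): Centre of the nest, on its shoulder 60 mm above the bench: aluminium platform with a plate's outline, 110 mm along the shaker's x, chamfered corners at the +x end; a raised top like a plate's stands 7 mm above it. Axes as the shaker's. The first plate's underside comes to this height, the k-th plate's 24 mm x (k-1) higher.
- dial (a joint): Angle of the black dial, rad, growing counter-clockwise seen from above. It clicks into six positions marked by 1 to 6 dots on the housing; position v is at (v-1) x 0.5236 rad. Its white line points at the dots: 105 degrees counter-clockwise from the shaker's x at 1, 255 at 6. A detent (about 0.1 N m) pulls it to the nearest position when let go. It starts at 5 or 6.
- dial_grip (a point): Point on the dial's vertical axis at a good height to grip: the dial is a knurled cylinder of 44 mm diameter, its top 12 mm above this point, the housing's top 26 mm below; at its foot a flange of 54 mm diameter, 5.5 mm high.
- start (a joint): Travel of the start button, m: 0 released, 0.006 fully down; a spring returns it, about 5 N press it down.
- start_top (a point): Centre of the top of the round grey start button (32 mm diameter, 18 mm above the housing's top); pressed straight down.
- plate1: One of up to four identical white sample plates (absent ones read None), lying upright on the bench right of the shaker: outline 110 x 60 mm and 24 mm high, above it a raised top with grey wells, inset 3.5 mm, 7 mm high (31 mm in all). Origin: centre of the underside; x along its length to the end with chamfered corners, z up. About 120 g; can be gripped across its 60 mm width.
- plate1_front (a point): Centre of that plate's chamfered end, 55 mm from its origin along its x, at underside height.
- plate2: Plate, the same as plate1. Underneath each plate a 2 mm skirt encloses a recess 8 mm deep that drops over the raised top (tapered edges) of another plate or the nest with 1.5 mm play all round; stacked plates follow at 24 mm.
- plate2_front (a point): Centre of that plate's chamfered end, 55 mm from its origin along its x, at underside height.
- plate3: Plate, the same as plate1. On every plate the two corners at the +x end are chamfered by 18 mm, those at the -x end are square, so that it does not seat when turned end for end.
- plate3_front (a point): Centre of that plate's chamfered end, 55 mm from its origin along its x, at underside height.
- plate4: Plate, the same as plate1.
- plate4_front (a point): Centre of that plate's chamfered end, 55 mm from its origin along its x, at underside height.
- lid: Grey lid, 100 g: outline, skirt and chamfered +x corners as a plate's, 12 mm high; on top a rib to lift it by, 64 mm long (along x), 12 mm wide, from 12 to 36 mm above the underside. Origin: centre of the underside. At the start it sits on the empty nest. The bench about 0.50 m ahead and 0.44 m to the right of the robot is clear for setting it aside.
- lid_front (a point): Centre of the lid's chamfered end, 55 mm from its origin along its x, at underside height.
- beaker: Glass beaker, 51 mm diameter, 64 mm high, standing behind the shaker; not to be disturbed. Origin: centre of the underside.
- amber_bottle: Brown reagent bottle, 56 mm diameter, 105 mm high, standing behind the plates; not to be disturbed. Origin: centre of the underside. It stands under an overhead shelf along the bench, whose front edge is 0.59 m ahead of the robot and whose underside is 0.57 m above the bench: keep the wrist low or nearer to the robot. A tube rack, 101 mm high, stands to its right.
- petri_dish: Petri dish, 58 mm diameter, 15 mm high, in front of the plates on the right; not to be disturbed. Origin: centre of the underside.
Things that resemble listed ones, but are neither listed nor needed, are in the scene too. Leave any orange look-alike of the plate4 alone.

How it is judged:
By the outcome, as a careful person would: the job done as asked, in the order asked, and still so for the second after the job is handed in, with the robot touching nothing.
Of plate1, plate2, plate3, plate4 only 2 to 4 are there at a start; the rules pass over those that are not, and their reading is None.
At some moment in a run one of plate1, plate2, plate3, plate4 may be knocked a few centimetres aside while the robot is not near it.
Once in a run the grip may slacken for a moment while it holds something.
It also fails if it takes over 210 s, if anything falls off the work surface, if the arm or the gripper's body presses on something with over 40 N, if the wrist force passes 120 N, or if a joint passes its speed limit or range.

## Working session

There is one attempt and no reset: what is moved stays moved. The work goes in short steps, Python scripts to look and compute and a tool call to move; the robot and the scene stay as the last step left them, time stands still between calls to the robot, and variables do not carry over. Pictures are saved under pics/ and viewed, at most 14 in all, crops included, and the job is handed in when it is done.

Besides the shell and the picture viewer there is one more tool, called after ">>>" in YAML: its name, and indented under it one key for each argument. send_rows: Moves the arm, as the interface text tells. Its arguments: {"type":"object","properties":{"commands":{"type":"array"},"grip_force":{"type":"number"}},"required":["commands"]}

```bash
ls; mkdir -p pics; cat > h.py <<'E'
import numpy as np, cv2
from cell import sense, eyes, order, look_for, tip_of, robot
def ray(pic,uv):
    K=np.array(pic["intrinsics"]);d=np.array(pic["distortion"])
    n=cv2.undistortPoints(np.array([[uv]],float),K,d)[0,0]
    R=cv2.Rodrigues(np.array(pic["rvec"],float))[0];t=np.array(pic["tvec"],float).ravel()
    return R,t,np.array([n[0],n[1],1.])
def at_z(pic,uv,z):
    R,t,n=ray(pic,uv);c=-R.T@t;d=R.T@n
    return c+d*(z-c[2])/d[2]
def at_depth(pic,uv):
    R,t,n=ray(pic,uv);D=pic["depth"][int(uv[1]),int(uv[0])]
    return R.T@(n*D-t)
def cloud(pic):
    h,w=pic["depth"].shape
    u,v=np.meshgrid(np.arange(w),np.arange(h))
    n=cv2.undistortPoints(np.stack([u,v],-1).reshape(-1,1,2).astype(float),np.array(pic["intrinsics"]),np.array(pic["distortion"])).reshape(-1,2)
    R=cv2.Rodrigues(np.array(pic["rvec"],float))[0];t=np.array(pic["tvec"],float).ravel()
    P=np.c_[n,np.ones(len(n))]*pic["depth"].reshape(-1,1)
    return ((P-t)@R).reshape(h,w,3)
def save(pic,name,crop=None,scale=1):
    im=pic["pixels"][:,:,::-1]
    if crop: a,b,c,d=crop; im=im[b:d,a:c]
    cv2.imwrite("pics/"+name,cv2.resize(np.ascontiguousarray(im),None,fx=scale,fy=scale,interpolation=cv2.INTER_CUBIC))
def px(r): return (r["point"][1]*640,r["point"][0]*400)
E
python3 - <<'E'
from h import *
s=sense();print({k:np.round(v,3).tolist() for k,v in s.items()})
print(robot)
p=eyes.grab_frame("top");save(p,"top0.png")
q=eyes.grab_frame("scene");save(q,"scene0.png")
np.save("cl_top0.npy",cloud(p))
for nm,pic in(("top",p),("scene",q)):
  R,t,_=ray(pic,(320,200));print(nm,"cam",-R.T@t)
  for n in["nest","plate1","plate1_front","lid","lid_front","dial_grip","start_top","beaker","amber_bottle","petri_dish"]:
    for r in tip_of(n,pic)[:6]:
        if r["p"]>.2:print(n,round(r["p"],2),np.round(px(r)),np.round(at_depth(pic,px(r)),3))
E
```

```text
pics
{'time': 0.0, 'joint_pos': [-1.319, 0.427, 0.074, 1.607, -0.034, 1.111, -0.067], 'qd': [-0.0, 0.001, 0.001, 0.002, -0.001, -0.002, 0.0], 'joint_torque': [-0.002, -93.584, 3.666, -45.417, -0.049, 0.02, 0.0], 'tool_pos': [0.264, 0.621, 0.205], 'tcp_rot': [[-0.92, 0.391, -0.0], [0.391, 0.92, -0.001], [-0.0, -0.001, -1.0]], 'ft_force': [0.263, -0.204, 0.289], 'wrist_torque': [-0.009, 0.056, 0.013], 'gripper_force': 0.0, 'gripper_width': 0.094}
<Robot object at 0x7f431e7842f0>
top cam [ 0.36377004 -0.01468998  1.33110251]
nest 0.93 [204. 203.] [0.505 0.318 0.097]
plate1 0.95 [302. 252.] [0.351 0.026 0.03 ]
plate1 0.94 [398. 179.] [ 0.576 -0.289  0.029]
plate1 0.82 [336. 178.] [ 0.586 -0.089  0.03 ]
plate1 0.78 [340. 213.] [ 0.472 -0.099  0.033]
plate1_front 0.83 [400. 231.] [ 0.409 -0.284  0.032]
lid 0.6 [202. 206.] [0.497 0.323 0.095]
lid 0.49 [265. 148.] [0.691 0.139 0.029]
lid_front 0.84 [206. 183.] [0.575 0.325 0.048]
dial_grip 0.51 [251. 210.] [0.483 0.177 0.081]
start_top 0.56 [249. 181.] [0.573 0.187 0.069]
start_top 0.37 [398. 158.] [ 0.651 -0.296  0.004]
beaker 0.8 [263
[... 316 characters left out ...]
te1 0.97 [332. 262.] [ 0.447 -0.299  0.028]
plate1 0.94 [375. 254.] [ 0.568 -0.319  0.027]
plate1 0.91 [261. 216.] [0.351 0.006 0.028]
plate1 0.79 [339. 217.] [ 0.573 -0.105  0.024]
plate1 0.61 [306. 227.] [ 0.455 -0.115  0.028]
plate1_front 0.6 [312. 272.] [ 0.397 -0.284  0.   ]
lid 0.67 [274. 162.] [0.502 0.299 0.069]
lid 0.47 [369. 196.] [ 0.736 -0.026  0.023]
lid_front 0.54 [286. 158.] [0.553 0.307 0.07 ]
dial_grip 0.5 [281. 176.] [0.476 0.15  0.076]
start_top 0.58 [304. 172.] [0.575 0.178 0.063]
beaker 0.71 [336. 187.] [0.679 0.117 0.002]
beaker 0.59 [375. 255.] [ 0.568 -0.324  0.027]
amber_bottle 0.79 [367. 200.] [ 0.733 -0.021  0.004]
petri_dish 0.93 [315. 300.] [ 0.354 -0.39   0.012]
```

View pics/top0.png

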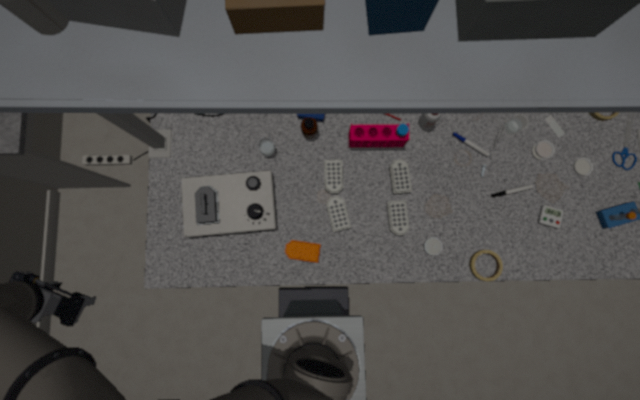

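View pics/scene0.png

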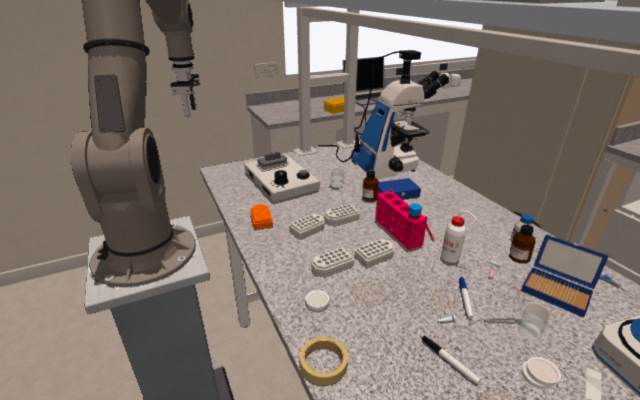

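The nest and lid are at top (205,205), the dial at (256,211) and the start button at (253,183). White plates are at top (334,176), (338,213), (400,178) and (398,217). Possible confusions are the orange look-alike at (302,252), which I'll leave alone, and the small round items at (433,246) (petri dish) and (268,148) (beaker). I choose the four white ones.

```bash
python3 - <<'E'
from h import *
p=eyes.grab_frame("top");C=cloud(p);np.save("cl_top0.npy",C)
im=p["pixels"].astype(int)
def rect(m,zlo,zhi):
    P=C[m&(C[...,2]>zlo)&(C[...,2]<zhi)]
    r=cv2.minAreaRect(P[:,:2].astype(np.float32)*1000);return np.round(r[0],1),np.round(r[1],1),round(r[2],1),len(P),round(float(np.median(P[:,2])),4)
V,U=np.mgrid[:400,:640]
for c in[(334,176),(338,213),(400,178),(398,217)]:
    m=(abs(U-c[0])<22)&(abs(V-c[1])<19)
    print(c,rect(m,.014,.045))
m=(abs(U-228)<60)&(abs(V-204)<50)
print("house",rect(m,.035,.055))
m=(abs(U-205)<16)&(abs(V-204)<24)
print("lid",rect(m,.063,.085),"rib",rect(m,.088,.11))
m=(abs(U-256)<11)&(abs(V-211)<11);print("dial",rect(m,.073,.1))
m=(abs(U-253)<11)&(abs(V-183)<11);print("start",rect(m,.055,.075))
save(p,"topc.png",(170,140,430,270),3)
w=eyes.grab_frame("wrist");R,t,_=ray(w,(320,200));s=sense()
Rt=np.array(s["tcp_rot"]);print("wrist cam in tool",Rt.T@(-R.T@t-s["tool_pos"]),(R@Rt).round(3).tolist(),w["intrinsics"])
E
```

```text
(334, 176) (array([592.3, -81.6]), array([110.3,  59.9]), 1.0, 594, 0.0304)
(338, 213) (array([473.2, -91.7]), array([109.5,  60. ]), 13.1, 615, 0.0301)
(400, 178) (array([ 587.6, -298.3]), array([107.9,  61.2]), 3.9, 603, 0.0304)
(398, 217) (array([ 454.8, -284. ]), array([108.9,  60.9]), 3.2, 631, 0.0303)
house (array([510.6, 257.6]), array([191.4, 293.2]), 4.1, 4432, 0.0449)
lid (array([506.7, 322.9]), array([110.5,  61.5]), 3.2, 573, 0.0715) rib (array([506.1, 322.9]), array([61.6, 12.8]), 5.8, 87, 0.095)
dial (array([480.9, 170.1]), array([45.6, 40.2]), 87.9, 175, 0.0829)
start (array([571.8, 176.6]), array([47.9, 42.3]), 88.7, 162, 0.0617)
wrist cam in tool [ 0.06942893 -0.00049093 -0.17917767] [[0.0, 1.0, -0.001], [-0.971, 0.0, -0.241], [-0.241, 0.001, 0.971]] [[342.93354639   0.         319.63219094]
 [  0.         342.93354639 201.32979251]
 [  0.           0.           1.        ]]
```

View pics/topc.png

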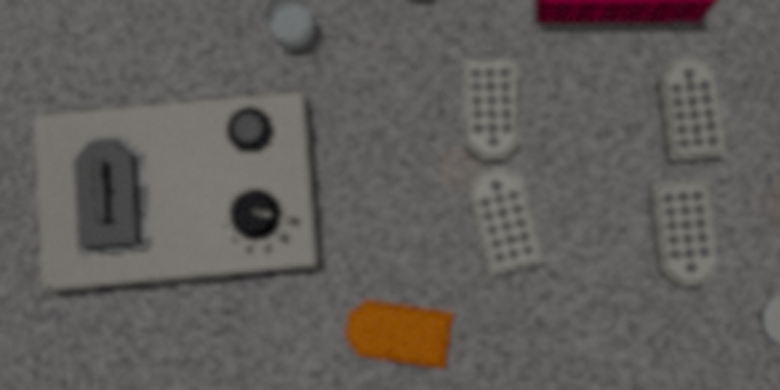

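```bash
cat >> h.py <<'E'
def go(x,y,z,yaw,frm=None):
    """tool shift(mm)/rotvec to bring TCP to x,y,z with tool x at yaw(deg), tool z down"""
    s=sense();p=np.array(s["tool_pos"]);R=np.array(s["tcp_rot"])
    if frm is not None: p=np.array(frm[:3]);a=np.radians(frm[3]);R=np.array([[np.cos(a),np.sin(a),0],[np.sin(a),-np.cos(a),0],[0,0,-1]])
    a=np.radians(yaw);T=np.array([[np.cos(a),np.sin(a),0],[np.sin(a),-np.cos(a),0],[0,0,-1]])
    sh=R.T@(np.array([x,y,z])-p)*1000
    rv=cv2.Rodrigues(R.T@T)[0].ravel()
    print("shift",sh.round(1).tolist(),"rot",rv.round(4).tolist())
def where():
    s=sense();R=np.array(s["tcp_rot"]);print("t",round(s["time"],1),"tcp",np.round(s["tool_pos"],4),"yaw",round(np.degrees(np.arctan2(R[1,0],R[0,0])),2),"w",round(s["gripper_width"],4),"F",np.round(s["ft_force"],1),"q7",round(s["joint_pos"][6],2))
E
python3 -c "
from h import *
go(.507,.323,.22,184)"
```

```text
shift [-340.3, -179.4, -14.5] rot [-0.0, -0.0, -0.4717]
```

>>> send_rows:
  commands:
    - [1,[-340,-179,-15],[0,0,-0.472]]
    - [1,[-340,-179,-15],[0,0,-0.472]]
    - [1,[-340,-179,-15],[0,0,-0.472]]
    - [1,[-340,-179,-15],[0,0,-0.472]]
    - [1,[-340,-179,-15],[0,0,-0.472]]
    - [1,[-340,-179,-15],[0,0,-0.472]]
    - [1,[-340,-179,-15],[0,0,-0.472]]
    - [1,[-340,-179,-15],[0,0,-0.472]]
    - [1,[-340,-179,-15],[0,0,-0.472]]
    - [1,[-340,-179,-15],[0,0,-0.472]]

```text
time: 2.2
tool_pos: [0.5072, 0.323, 0.2206]
tcp_rot: [[-0.998, -0.068, 0.0], [-0.068, 0.998, 0.0], [-0.0, 0.0, -1.0]]
ft_force: [0.1, 0.8, -0.9]
gripper_width: 0.0937
gripper_force: 0.0
```

```bash
python3 - <<'E'
from h import *
where()
p=eyes.grab_frame("wrist");save(p,"w1.png");C=cloud(p);np.savez("w1.npz",C=C,im=p["pixels"])
for lo,hi in((.062,.082),(.088,.105)):
    m=(C[...,2]>lo)&(C[...,2]<hi)&(abs(C[...,0]-.507)<.07)&(abs(C[...,1]-.323)<.05)
    P=C[m][:,:2].astype(np.float32)*1000;print(cv2.minAreaRect(P),len(P),np.median(C[m][:,2]))
E
```

```text
t 2.2 tcp [0.5072 0.323  0.2206] yaw -176.08 w 0.0937 F [ 0.1  0.8 -0.9] q7 1.0
((507.4290466308594, 323.4008483886719), (109.07347869873047, 60.055564880371094), 4.061809539794922) 5529 0.07191146068661566
((507.58563232421875, 323.0975646972656), (64.07111358642578, 11.268037796020508), 4.17296838760376) 881 0.09552689214424591
```

View pics/w1.png

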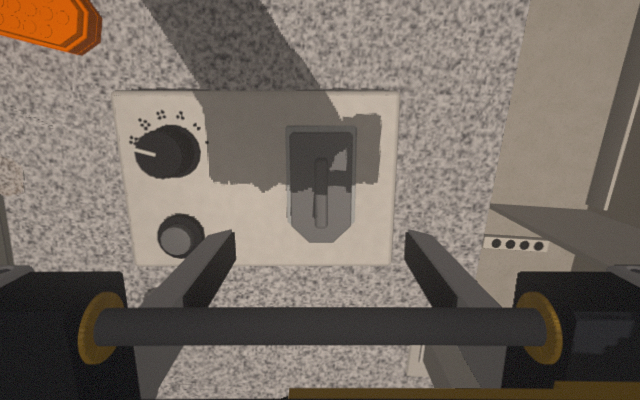

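The orange look-alike sits at (40,20) and stays alone. The lid's rib is at (321,190) and the dial's line at (145,152) points at the last dot group, so it is on 6. I'm going down on the rib.

>>> send_rows:
  commands:
    - [1,[0,0,130],[0,0,-0.003]]
    - [1,[0,0,130],[0,0,-0.003]]
    - [1,[0,0,130],[0,0,-0.003]]
    - [1,[0,0,145],[0,0,-0.003]]
    - [1,[0,0,145],[0,0,-0.003]]
    - [-1,[0,0,145],[0,0,-0.003]]
    - [-1,[0,0,145],[0,0,-0.003]]
    - [-1,[0,0,145],[0,0,-0.003]]
    - [-1,[0,0,145],[0,0,-0.003]]
    - [-1,[0,0,145],[0,0,-0.003]]
  grip_force: 40

```text
time: 3.25
tool_pos: [0.5071, 0.3236, 0.076]
tcp_rot: [[-0.997, -0.073, 0.0], [-0.073, 0.997, 0.0], [-0.001, 0.0, -1.0]]
ft_force: [0.8, -0.4, 0.0]
gripper_width: 0.0575
gripper_force: 0.0
```

>>> send_rows:
  commands:
    - [-1,[0,0,0],[0,0,0]]
    - [-1,[0,0,0],[0,0,0]]
    - [-1,[0,0,0],[0,0,0]]
    - [-1,[0,0,0],[0,0,0]]

```text
time: 3.65
tool_pos: [0.5068, 0.3234, 0.0754]
tcp_rot: [[-0.997, -0.073, -0.0], [-0.073, 0.997, -0.0], [0.0, -0.0, -1.0]]
ft_force: [0.4, 0.2, 0.1]
gripper_width: 0.0257
gripper_force: 0.0
```

```bash
python3 -c "
from h import *
where()"
```

```text
t 3.6 tcp [0.5068 0.3234 0.0754] yaw -175.81 w 0.0257 F [0.4 0.2 0.1] q7 1.03
```

>>> send_rows:
  commands:
    - [-1,[0,0,0],[0,0,0]]
    - [-1,[0,0,0],[0,0,0]]
    - [-1,[0,0,0],[0,0,0]]
    - [-1,[0,0,0],[0,0,0]]

```text
time: 4.05
tool_pos: [0.5069, 0.3235, 0.0754]
tcp_rot: [[-0.997, -0.073, -0.0], [-0.073, 0.997, -0.0], [0.0, -0.0, -1.0]]
ft_force: [1.1, 0.2, -0.7]
gripper_width: 0.0119
gripper_force: 40.0
```

>>> send_rows:
  commands:
    - [-1,[0,0,-15],[0,0,0]]
    - [-1,[0,0,-40],[0,0,0]]
    - [-1,[0,0,-70],[0,0,0]]
    - [-1,[0,0,-100],[0,0,0]]
    - [-1,[0,0,-100],[0,0,0]]

```text
time: 4.55
tool_pos: [0.5087, 0.3246, 0.1806]
tcp_rot: [[-0.997, -0.073, 0.005], [-0.073, 0.997, 0.004], [-0.005, 0.004, -1.0]]
ft_force: [0.4, -0.6, -0.2]
gripper_width: 0.0115
gripper_force: 40.0
```

```bash
python3 -c "
from h import *
where()
go(.500,-.44,.12,184)"
```

```text
t 4.5 tcp [0.5087 0.3246 0.1806] yaw -175.83 w 0.0115 F [ 0.4 -0.6 -0.2] q7 1.01
shift [64.6, -762.2, 57.4] rot [0.0038, 0.0053, 0.003]
```

>>> send_rows:
  commands:
    - [-1,[35,-40,0],[0,0,0]]
    - [-1,[35,-85,0],[0,0,0]]
    - [-1,[35,-130,0],[0,0,0]]
    - [-1,[35,-175,0],[0,0,0]]
    - [-1,[35,-220,0],[0,0,0]]
    - [-1,[35,-265,0],[0,0,0]]
    - [-1,[35,-310,0],[0,0,0]]
    - [-1,[35,-355,0],[0,0,0]]
    - [-1,[35,-400,0],[0,0,0]]
    - [-1,[35,-400,0],[0,0,0]]

```text
time: 5.55
tool_pos: [0.5008, -0.0839, 0.1761]
tcp_rot: [[-0.998, -0.066, 0.001], [-0.066, 0.998, -0.001], [-0.001, -0.001, -1.0]]
ft_force: [0.5, 0.9, -0.9]
gripper_width: 0.0117
gripper_force: 40.0
```

>>> send_rows:
  commands:
    - [-1,[30,-45,0],[0,0,0]]
    - [-1,[30,-90,0],[0,0,0]]
    - [-1,[30,-135,0],[0,0,0]]
    - [-1,[30,-180,0],[0,0,0]]
    - [-1,[30,-225,0],[0,0,0]]
    - [-1,[30,-270,0],[0,0,0]]
    - [-1,[30,-315,30],[0,0,0]]
    - [-1,[30,-362,60],[0,0,0]]
    - [-1,[30,-362,60],[0,0,0]]
    - [-1,[30,-362,60],[0,0,0]]

```text
time: 6.55
tool_pos: [0.4966, -0.4421, 0.1142]
tcp_rot: [[-0.997, -0.071, -0.002], [-0.071, 0.997, 0.001], [0.002, 0.001, -1.0]]
ft_force: [0.4, 0.6, 0.5]
gripper_width: 0.0119
gripper_force: 40.0
```

```bash
python3 -c "
from h import *
where()
go(.500,-.44,.017,184.2)
p=eyes.grab_frame('wrist');C=cloud(p);s=sense()['tool_pos']
m=(abs(C[...,0]-s[0])<.08)&(abs(C[...,1]-s[1])<.07)&(C[...,2]<.045)
print(m.sum(),np.percentile(C[m][:,2],[5,50,95]))
"
```

```text
t 6.5 tcp [ 0.4966 -0.4421  0.1142] yaw -175.94 w 0.0119 F [0.4 0.6 0.5] q7 2.51
shift [-3.8, 1.7, 97.2] rot [0.001, -0.0023, -0.0024]
13025 [-1.17503549e-03  2.12257368e-05  1.20173960e-03]
```

>>> send_rows:
  commands:
    - [-1,[0,0,40],[0,0,0]]
    - [-1,[0,0,75],[0,0,0]]
    - [-1,[0,0,90],[0,0,0]]
    - [-1,[0,0,96],[0,0,0]]
    - [-1,[0,0,97],[0,0,0]]
    - [-1,[0,0,97],[0,0,0]]
    - [0,[0,0,97],[0,0,0]]
    - [0,[0,0,97],[0,0,0]]
    - [0,[0,0,97],[0,0,0]]

```text
time: 7.5
tool_pos: [0.498, -0.4415, 0.0191]
tcp_rot: [[-0.997, -0.073, 0.001], [-0.073, 0.997, -0.0], [-0.001, -0.001, -1.0]]
ft_force: [0.6, -0.9, -0.5]
gripper_width: 0.0323
gripper_force: 0.0
```

```bash
python3 -c "
from h import *
where()"
```

```text
t 7.5 tcp [ 0.498  -0.4415  0.0191] yaw -175.81 w 0.0323 F [ 0.6 -0.9 -0.5] q7 2.56
```

>>> send_rows:
  commands:
    - [0,[0,0,0],[0,0,0]]
    - [1,[0,0,-30],[0,0,0]]
    - [1,[0,0,-70],[0,0,0]]
    - [1,[0,0,-110],[0,0,0]]
    - [1,[0,0,-130],[0,0,0]]
    - [1,[0,0,-130],[0,0,0]]

```text
time: 8.1
tool_pos: [0.4989, -0.4424, 0.1519]
tcp_rot: [[-0.997, -0.073, 0.004], [-0.073, 0.997, -0.003], [-0.004, -0.003, -1.0]]
ft_force: [0.2, 0.2, 0.1]
gripper_width: 0.0805
gripper_force: 0.0
```

```bash
python3 -c "
from h import *
where()
go(.585,-.2985,.15,183)
go(.455,-.284,.15,183)
p=eyes.grab_frame('wrist')
C=cloud(p)
m=(C[...,2]>.008)&(C[...,2]<.02)&(abs(C[...,0]-.5)<.08)&(abs(C[...,1]+.44)<.06)
print(cv2.minAreaRect(C[m][:,:2].astype(np.float32)*1000),m.sum())
"
```

```text
t 8.1 tcp [ 0.4989 -0.4424  0.1519] yaw -175.82 w 0.0805 F [0.2 0.2 0.1] q7 2.5
shift [-96.4, 137.3, 1.9] rot [-0.0029, 0.004, 0.0206]
shift [32.2, 161.2, 1.3] rot [-0.0029, 0.004, 0.0206]
((499.6891784667969, -441.7881164550781), (109.95903778076172, 60.07367706298828), 4.196411609649658) 5833
```

>>> send_rows:
  commands:
    - [1,[-45,50,0],[0,0,0.01]]
    - [1,[-90,90,0],[0,0,0.02]]
    - [1,[-96,137,0],[0,0,0.02]]
    - [1,[-96,137,2],[0,0,0.02]]
    - [1,[-96,137,2],[0,0,0.02]]

```text
time: 8.65
tool_pos: [0.5846, -0.2929, 0.1446]
tcp_rot: [[-0.998, -0.059, -0.002], [-0.059, 0.998, 0.002], [0.002, 0.002, -1.0]]
ft_force: [-0.7, -0.7, 0.0]
gripper_width: 0.094
gripper_force: 0.0
```

```bash
cat >> h.py <<'E'
def plate(cx,cy,zlo=.012,zhi=.04,rx=.075,ry=.075,name=None):
    p=eyes.grab_frame("wrist");C=cloud(p)
    if name: save(p,name)
    m=(C[...,2]>zlo)&(C[...,2]<zhi)&(abs(C[...,0]-cx)<rx)&(abs(C[...,1]-cy)<ry)
    n,l,st,ce=cv2.connectedComponentsWithStats(m.astype(np.uint8))
    for i in range(1,n):
        if st[i,4]<1500: continue
        P=C[l==i];r=cv2.minAreaRect(P[:,:2].astype(np.float32)*1000)
        c,(w,h),a=r
        if w<h: a-=90
        if a<-90:a+=180
        # wider end test
        u=np.array([np.cos(np.radians(a)),np.sin(np.radians(a))]);v=np.array([-u[1],u[0]])
        d=P[:,:2]*1000-np.array(c);L=d@u;W=abs(d@v)
        print("rect",np.round(c,1),np.round((w,h),1),"axis",round(a,2),"halfwidth at +end",np.percentile(W[L>47],97).round(1),"-end",np.percentile(W[L<-47],97).round(1),"z",np.percentile(P[:,2],[50,95]).round(4),"px",st[i])
    return p,C
E
python3 - <<'E'
from h import *
where()
plate(.587,-.298,name="w2.png")
C=np.load("w1.npz")["C"]
m=(C[...,2]>.038)&(C[...,2]<.05)&(abs(C[...,0]-.51)<.12)&(abs(C[...,1]-.258)<.17)
P=C[m][:,:2].astype(np.float32)*1000;r=cv2.minAreaRect(P);print(r)
E
```

```text
t 8.7 tcp [ 0.5846 -0.2929  0.1446] yaw -176.64 w 0.094 F [-0.7 -0.7  0. ] q7 2.21
rect [ 590.9 -296.6] [110.1  59.7] axis 4.47 halfwidth at +end 17.6 -end 28.5 z [0.0308 0.0322] px [ 280  140   69  120 7526]
((511.6912841796875, 259.0409851074219), (189.8439178466797, 289.34619140625), 4.035315990447998)
```

View pics/w2.png

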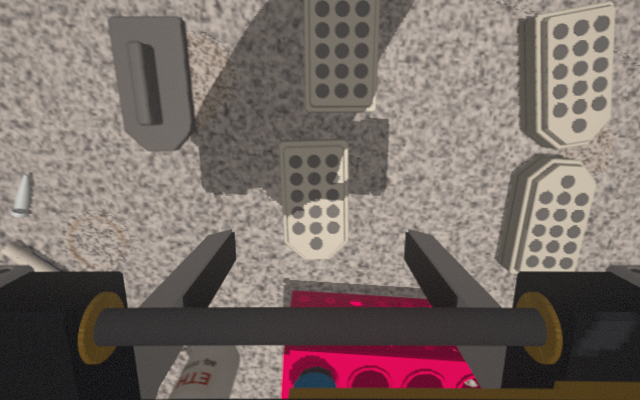

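Image w2: plate C (315,200) has its chamfers toward the rack (+x); the lid lies at (155,85). The plates on the right are at (568,75) and (555,215).

>>> send_rows:
  commands:
    - [1,[0,0,0],[0,0,0]]
    - [1,[0,0,0],[0,0,0]]

```text
time: 8.9
tool_pos: [0.5826, -0.2991, 0.1462]
tcp_rot: [[-0.999, -0.051, -0.001], [-0.051, 0.999, -0.0], [0.001, -0.0, -1.0]]
ft_force: [0.7, 0.2, 0.7]
gripper_width: 0.0938
gripper_force: 0.0
```

```bash
python3 - <<'E'
from h import *
where()
plate(.589,-.298)
go(.5905,-.297,.005,184.4)
E
```

```text
t 8.9 tcp [ 0.5826 -0.2991  0.1462] yaw -177.07 w 0.0938 F [0.7 0.2 0.7] q7 2.22
rect [ 591.1 -296.2] [110.3  59.9] axis 4.85 halfwidth at +end 17.7 -end 28.7 z [0.0309 0.0322] px [ 287  142   69  120 7410]
shift [-8.0, 1.7, 141.3] rot [-0.0004, -0.0004, -0.0257]
```

>>> send_rows:
  commands:
    - [1,[-8.5,2.3,40],[0,0,-0.03]]
    - [1,[-8.5,2.3,85],[0,0,-0.03]]
    - [1,[-8.5,2.3,125],[0,0,-0.03]]
    - [1,[-8.5,2.3,141],[0,0,-0.03]]
    - [-1,[-8.5,2.3,141],[0,0,-0.03]]
    - [-1,[-8.5,2.3,141],[0,0,-0.03]]
    - [-1,[-8.5,2.3,141],[0,0,-0.03]]
    - [-1,[-8.5,2.3,141],[0,0,-0.03]]
    - [-1,[-8.5,2.3,141],[0,0,-0.03]]
    - [-1,[-8.5,2.3,141],[0,0,-0.03]]
  grip_force: 40

```text
time: 9.95
tool_pos: [0.5926, -0.2951, 0.0069]
tcp_rot: [[-0.997, -0.083, 0.002], [-0.083, 0.997, -0.0], [-0.002, -0.001, -1.0]]
ft_force: [-1.5, 0.8, 9.6]
gripper_width: 0.0601
gripper_force: 40.0
```

```bash
python3 - <<'E'
from h import *
where();print(sense()["gripper_force"])
plate(.589,-.298)
go(.5075,.3235,.2,184.05)
E
```

```text
t 9.9 tcp [ 0.5926 -0.2951  0.0069] yaw -175.23 w 0.0601 F [-1.5  0.8  9.6] q7 2.3
39.99876368790865Traceback (most recent call last):
  File "<stdin>", line 3, in <module>
  File "h.py", line 50, in plate
    print("rect",np.round(c,1),np.round((w,h),1),"axis",round(a,2),"halfwidth at +end",np.percentile(W[L>47],97).round(1),"-end",np.percentile(W[L<-47],97).round(1),"z",np.percentile(P[:,2],[50,95]).round(4),"px",st[i])
                                                                                       ~~~~~~~~~~~~~^^^^^^^^^^^^
    return _quantile_unchecked(
        a, q, axis, out, overwrite_input, method, keepdims, weights)
    return _ureduce(a,
                    func=_quantile_ureduce_func,
    ...<5 lines>...
                    overwrite_input=overwrite_input,
                    method=method)
    r = func(a, **kwargs)
    result = _quantile(arr,
                       quantiles=q,
    ...<2 lines>...
                       out=out,
                       weights=wgt)
    slices_having_nans = np.isnan(arr[-1, ...])
                                  ~~~^^^^^^^^^
IndexError: index -1 is out of bounds for axis 0 with size 0
```

>>> send_rows:
  commands:
    - [-1,[0,0,-20],[0,0,0]]
    - [-1,[0,0,-60],[0,0,0]]
    - [-1,[0,0,-100],[0,0,0]]
    - [-1,[0,0,-140],[0,0,0]]
    - [-1,[10,0,-160],[0,0,0]]
    - [-1,[15,0,-160],[0,0,0]]
    - [-1,[20,0,-160],[0,0,0]]

```text
time: 10.7
tool_pos: [0.5716, -0.2962, 0.1655]
tcp_rot: [[-0.997, -0.083, 0.001], [-0.083, 0.997, 0.0], [-0.001, 0.0, -1.0]]
ft_force: [0.5, -0.9, -2.3]
gripper_width: 0.0598
gripper_force: 40.0
```

```bash
cat >> h.py <<'E'
def held(name=None):
    p=eyes.grab_frame("wrist");C=cloud(p);s=sense();R=np.array(s["tcp_rot"])
    T=((C-np.array(s["tool_pos"]))@R)*1000
    if name: save(p,name)
    m=(T[...,2]<20)&(T[...,2]>-45)&(abs(T[...,0])<80)&(abs(T[...,1])<28)&(p["depth"]>0)
    P=T[m];print("held n",len(P),"x",np.percentile(P[:,0],[.3,1,99,99.7]).round(1),"y",np.percentile(P[:,1],[.5,99.5]).round(1),"z",np.percentile(P[:,2],[2,50,98]).round(1))
    for k in range(-70,75,10):
        Q=P[abs(P[:,0]-k)<5]
        if len(Q)>20: print(k,len(Q),np.percentile(Q[:,2],[10,50,90]).round(1),end="; ")
    print()
    return p,T
E
python3 - <<'E'
from h import *
where();print(sense()["gripper_force"])
p,T=held("w3.png")
go(.5075,.3235,.2,184.05)
E
```

```text
t 10.7 tcp [ 0.5716 -0.2962  0.1655] yaw -175.23 w 0.0598 F [ 0.5 -0.9 -2.3] q7 2.24
39.998826049268246
held n 18744 x [-48.3 -27.3  55.6  55.8] y [-27.7  27.7] z [-26.2 -24.8 -16.5]
-50 179 [-25.4 -24.7 -23.7]; -30 29 [-22.1 -18.  -17. ]; -20 1858 [-25.7 -24.9 -24. ]; -10 1976 [-25.7 -24.9 -23.9]; 0 2090 [-25.7 -24.9 -23.9]; 10 2185 [-25.8 -25.  -24. ]; 20 2265 [-25.8 -25.  -24. ]; 30 2383 [-25.8 -24.9 -23.9]; 40 2505 [-25.9 -25.1 -23.9]; 50 2777 [-25.3 -23.8 -17.5]; 60 497 [-17.9 -12.6  -3.3]; 
shift [11.5, 622.9, -34.8] rot [0.0007, -0.0011, 0.0121]
```

View pics/w3.png

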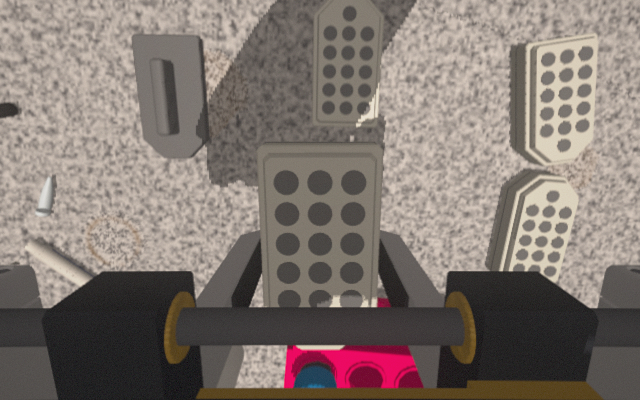

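Image w3: the plate is held squarely, with its square end at (320,145) and 0.7 mm off centre. I'm carrying it to the nest.

>>> send_rows:
  commands:
    - [-1,[1,40,0],[0,0,0.002]]
    - [-1,[2,85,0],[0,0,0.004]]
    - [-1,[3,130,0],[0,0,0.006]]
    - [-1,[4,175,0],[0,0,0.008]]
    - [-1,[5,220,0],[0,0,0.01]]
    - [-1,[6,265,0],[0,0,0.012]]
    - [-1,[6,310,0],[0,0,0.012]]
    - [-1,[6,355,0],[0,0,0.012]]
    - [-1,[7,400,0],[0,0,0.012]]
    - [-1,[8,445,0],[0,0,0.012]]

```text
time: 11.75
tool_pos: [0.5258, 0.148, 0.1642]
tcp_rot: [[-0.997, -0.071, -0.002], [-0.071, 0.997, -0.001], [0.002, -0.001, -1.0]]
ft_force: [1.4, 0.4, -0.9]
gripper_width: 0.0598
gripper_force: 40.0
```

>>> send_rows:
  commands:
    - [-1,[1,45,0],[0,0,0]]
    - [-1,[2,90,0],[0,0,0]]
    - [-1,[3,135,0],[0,0,0]]
    - [-1,[3,165,0],[0,0,0]]
    - [-1,[3,178,0],[0,0,0]]
    - [-1,[3,178,30],[0,0,0]]
    - [-1,[3,178,60],[0,0,0]]
    - [-1,[3,178,60],[0,0,0]]
    - [-1,[3,178,60],[0,0,0]]

```text
time: 12.65
tool_pos: [0.5112, 0.3227, 0.1052]
tcp_rot: [[-0.998, -0.07, -0.001], [-0.07, 0.998, -0.002], [0.001, -0.001, -1.0]]
ft_force: [0.3, -0.4, -1.2]
gripper_width: 0.0596
gripper_force: 40.0
```

```bash
python3 - <<'E'
from h import *
where()
held()
go(.508,.3236,.069,184.05)
E
```

```text
t 12.7 tcp [0.5112 0.3227 0.1052] yaw -175.97 w 0.0596 F [ 0.3 -0.4 -1.2] q7 1.09
held n 18759 x [-46.5 -25.8  57.3  57.5] y [-27.2  27.7] z [-24.5 -23.1 -14.8]
-50 164 [-23.4 -22.7 -21.9]; -20 1516 [-23.8 -23.1 -21.9]; -10 1986 [-23.8 -23.  -22. ]; 0 2101 [-23.9 -23.1 -22.1]; 10 2139 [-24.  -23.2 -22.2]; 20 2266 [-24.  -23.1 -22.1]; 30 2380 [-24.  -23.2 -22.1]; 40 2471 [-24.2 -23.3 -22.2]; 50 2792 [-23.8 -22.7 -16.3]; 60 914 [-16.7 -15.4  -2.5]; 
shift [3.8, 0.7, 37.2] rot [-0.0002, 0.0002, -0.0004]
```

>>> send_rows:
  commands:
    - [-1,[0,0,0],[0,0,0]]
    - [-1,[0,0,0],[0,0,0]]
    - [-1,[0,0,0],[0,0,0]]

```text
time: 13.0
tool_pos: [0.5116, 0.3238, 0.1063]
tcp_rot: [[-0.997, -0.071, 0.001], [-0.071, 0.997, 0.001], [-0.001, 0.001, -1.0]]
ft_force: [-0.1, 0.4, -0.7]
gripper_width: 0.0594
gripper_force: 40.0
```

```bash
python3 - <<'E'
from h import *
where()
for i in range(2):
  p,T=held()
  R,t,_=ray(p,(0,0));s=sense();print("cam in tool",(np.array(s["tcp_rot"]).T@(-R.T@t-s["tool_pos"])*1000).round(1))
go(.508,.3236,.069,184.05)
E
```

```text
t 13.0 tcp [0.5116 0.3238 0.1063] yaw -175.93 w 0.0594 F [-0.1  0.4 -0.7] q7 1.09
held n 18736 x [-47.3 -26.8  56.6  56.8] y [-27.7  27.7] z [-25.6 -24.2 -15.9]
-50 182 [-24.8 -24.  -23.2]; -30 21 [-17.9 -17.1 -16.5]; -20 1662 [-25.1 -24.3 -23.3]; -10 1982 [-25.  -24.2 -23.2]; 0 2081 [-25.1 -24.2 -23.2]; 10 2175 [-25.2 -24.4 -23.4]; 20 2259 [-25.1 -24.3 -23.2]; 30 2366 [-25.2 -24.3 -23.3]; 40 2495 [-25.3 -24.4 -23.3]; 50 2740 [-24.9 -23.6 -17.1]; 60 773 [-17.7 -16.2  -3.1]; 
cam in tool [  69.6   -0.7 -179.4]
held n 18733 x [-47.3 -26.9  56.6  56.8] y [-27.7  27.7] z [-25.6 -24.2 -15.9]
-50 181 [-24.6 -23.9 -23. ]; -30 21 [-17.9 -17.  -16.3]; -20 1654 [-25.1 -24.2 -23.2]; -10 1977 [-25.  -24.2 -23.2]; 0 2093 [-25.1 -24.2 -23.2]; 10 2159 [-25.2 -24.3 -23.3]; 20 2268 [-25.1 -24.3 -23.2]; 30 2377 [-25.1 -24.3 -23.2]; 40 2486 [-25.2 -24.4 -23.3]; 50 2727 [-24.8 -23.6 -17.2]; 60 789 [-17.7 -16.3  -3.1]; 
cam in tool [  69.6   -0.6 -179.3]
shift [3.5, 0.1, 37.0] rot [0.0004, 0.0005, 0.0005]
```

>>> send_rows:
  commands:
    - [-1,[2.7,0,10],[0,0,0]]
    - [-1,[2.7,0,22],[0,0,0]]
    - [-1,[2.7,0,30],[0,0,0]]
    - [-1,[2.7,0,34],[0,0,0]]
    - [-1,[2.7,0,37],[0,0,0]]
    - [-1,[2.7,0,38.5],[0,0,0]]
    - [-1,[2.7,0,40],[0,0,0]]
    - [-1,[2.7,0,40],[0,0,0]]
    - [-1,[2.7,0,40],[0,0,0]]

```text
time: 14.0
tool_pos: [0.5086, 0.3233, 0.0668]
tcp_rot: [[-0.997, -0.071, -0.0], [-0.071, 0.997, 0.0], [0.0, 0.0, -1.0]]
ft_force: [-9.0, -4.2, 21.0]
gripper_width: 0.0594
gripper_force: 40.0
```

```bash
python3 - <<'E'
from h import *
where()
p,T=held()
go(.5089,.3237,.0667,184.05)
E
```

```text
t 14.0 tcp [0.5086 0.3233 0.0668] yaw -175.93 w 0.0594 F [-9.  -4.2 21. ] q7 1.11
held n 19838 x [-47.  -25.4  60.9  61.5] y [-27.7  27.7] z [-25.4 -24.   18.1]
-50 179 [-24.5 -24.  -23.1]; -30 22 [-17.8 -17.2 -16.4]; -20 1631 [-24.9 -24.2 -23.1]; -10 1981 [-24.9 -24.1 -23.1]; 0 2077 [-24.9 -24.1 -23.1]; 10 2162 [-25.  -24.2 -23.2]; 20 2266 [-25.  -24.1 -23.1]; 30 2377 [-25.  -24.1 -23.1]; 40 2505 [-25.  -24.2 -23.2]; 50 2738 [-24.6 -23.5 -16.9]; 60 1893 [-17.   17.1  18.5]; 
shift [-0.3, 0.4, 0.2] rot [0.0004, -0.0002, 0.0003]
```

>>> send_rows:
  commands:
    - [1,[0,0,0],[0,0,0]]
    - [1,[0,0,0],[0,0,0]]
    - [1,[0,0,0],[0,0,0]]
    - [1,[0,0,0],[0,0,0]]
    - [1,[0,0,-20],[0,0,0]]
    - [1,[0,0,-65],[0,0,0]]
    - [1,[0,0,-110],[0,0,0]]
    - [1,[0,0,-135],[0,0,0]]
    - [1,[0,0,-135],[0,0,0]]

```text
time: 14.95
tool_pos: [0.5102, 0.3245, 0.2044]
tcp_rot: [[-0.997, -0.071, 0.004], [-0.071, 0.997, 0.004], [-0.005, 0.004, -1.0]]
ft_force: [0.1, 1.0, -1.1]
gripper_width: 0.0938
gripper_force: 0.0
```

```bash
python3 - <<'E'
from h import *
where()
plate(.507,.3236,.07,.1)
go(.473,-.092,.17,193)
E
```

```text
t 14.9 tcp [0.5102 0.3245 0.2044] yaw -175.93 w 0.0938 F [ 0.1  1.  -1.1] q7 1.06
rect [507.1 322.9] [111.   60.1] axis 4.23 halfwidth at +end 17.6 -end 28.7 z [0.0909 0.0922] px [ 283  128   70  122 7714]
shift [65.9, -412.4, 31.1] rot [0.0018, 0.0025, -0.1557]
```

>>> send_rows:
  commands:
    - [1,[10,-45,0],[0,0,-0.05]]
    - [1,[20,-90,5],[0,0,-0.1]]
    - [1,[30,-135,10],[0,0,-0.156]]
    - [1,[40,-180,15],[0,0,-0.156]]
    - [1,[45,-225,20],[0,0,-0.156]]
    - [1,[50,-270,25],[0,0,-0.156]]
    - [1,[58,-315,30],[0,0,-0.156]]
    - [1,[66,-360,30],[0,0,-0.156]]
    - [1,[66,-400,30],[0,0,-0.156]]
    - [1,[66,-412,30],[0,0,-0.156]]

```text
time: 16.0
tool_pos: [0.471, -0.0962, 0.1696]
tcp_rot: [[-0.975, -0.221, -0.001], [-0.221, 0.975, -0.001], [0.001, -0.001, -1.0]]
ft_force: [1.1, 1.8, -0.6]
gripper_width: 0.0938
gripper_force: 0.0
```

>>> send_rows:
  commands:
    - [1,[0,0,0],[0,0,0]]
    - [1,[0,0,0],[0,0,0]]
    - [1,[0,0,0],[0,0,0]]

```text
time: 16.3
tool_pos: [0.4719, -0.091, 0.17]
tcp_rot: [[-0.974, -0.227, -0.001], [-0.227, 0.974, 0.0], [0.001, 0.0, -1.0]]
ft_force: [0.8, -0.4, -0.4]
gripper_width: 0.0941
gripper_force: 0.0
```

```bash
python3 - <<'E'
from h import *
where()
plate(.473,-.092,ry=.06)
go(.473,-.092,.006,193)
E
```

```text
t 16.3 tcp [ 0.4719 -0.091   0.17  ] yaw -166.89 w 0.0941 F [ 0.8 -0.4 -0.4] q7 1.96
rect [474.7 -89.6] [109.8  60.2] axis 12.98 halfwidth at +end 17.7 -end 28.5 z [0.0309 0.0322] px [ 289  136   64  111 6507]
shift [-0.9, -1.2, 164.1] rot [0.0002, -0.0006, 0.0021]
```

>>> send_rows:
  commands:
    - [1,[-3,0.7,45],[0,0,0.002]]
    - [1,[-3,0.7,90],[0,0,0.002]]
    - [1,[-3,0.7,135],[0,0,0.002]]
    - [1,[-3,0.7,158],[0,0,0.002]]
    - [1,[-3,0.7,163],[0,0,0.002]]
    - [-1,[-3,0.7,163],[0,0,0.002]]
    - [-1,[-3,0.7,163],[0,0,0.002]]
    - [-1,[-3,0.7,163],[0,0,0.002]]
    - [-1,[-3,0.7,163],[0,0,0.002]]
    - [-1,[-3,0.7,163],[0,0,0.002]]

```text
time: 17.35
tool_pos: [0.4754, -0.0907, 0.0083]
tcp_rot: [[-0.975, -0.223, 0.001], [-0.223, 0.975, 0.0], [-0.001, -0.0, -1.0]]
ft_force: [-2.1, 1.0, 13.7]
gripper_width: 0.0598
gripper_force: 40.1
```

>>> send_rows:
  commands:
    - [-1,[0,0,0],[0,0,0]]
    - [-1,[0,0,0],[0,0,0]]
    - [-1,[0,0,-20],[0,0,0]]
    - [-1,[0,0,-60],[0,0,0]]
    - [-1,[0,0,-105],[0,0,0]]
    - [-1,[0,0,-150],[0,0,0]]
    - [-1,[0,0,-165],[0,0,0]]

```text
time: 18.05
tool_pos: [0.4763, -0.0912, 0.1766]
tcp_rot: [[-0.975, -0.223, 0.005], [-0.223, 0.975, 0.001], [-0.005, -0.0, -1.0]]
ft_force: [-0.2, -0.6, -1.3]
gripper_width: 0.0593
gripper_force: 40.0
```

```bash
python3 - <<'E'
from h import *
where();print(sense()["gripper_force"])
go(.509,.3232,.17,184.1)
E
```

```text
t 18.1 tcp [ 0.4763 -0.0912  0.1766] yaw -167.13 w 0.0593 F [-0.2 -0.6 -1.3] q7 1.96
40.04171932465397
shift [-124.1, 396.7, 7.1] rot [-0.0, 0.0053, 0.1531]
```

>>> send_rows:
  commands:
    - [-1,[-15,40,0],[0,0,0.03]]
    - [-1,[-30,85,0],[0,0,0.06]]
    - [-1,[-40,130,0],[0,0,0.09]]
    - [-1,[-55,175,0],[0,0,0.12]]
    - [-1,[-70,220,0],[0,0,0.153]]
    - [-1,[-83,265,0],[0,0,0.153]]
    - [-1,[-96,310,0],[0,0,0.153]]
    - [-1,[-110,350,0],[0,0,0.153]]
    - [-1,[-118,380,0],[0,0,0.153]]
    - [-1,[-124,396,20],[0,0,0.153]]

```text
time: 19.05
tool_pos: [0.5078, 0.3269, 0.1542]
tcp_rot: [[-0.997, -0.075, 0.003], [-0.075, 0.997, 0.003], [-0.003, 0.003, -1.0]]
ft_force: [1.3, 0.1, -1.9]
gripper_width: 0.0595
gripper_force: 40.0
```

>>> send_rows:
  commands:
    - [-1,[0,0,20],[0,0,0]]
    - [-1,[0,0,20],[0,0,0]]
    - [-1,[0,0,20],[0,0,0]]
    - [-1,[0,0,20],[0,0,0]]
    - [-1,[0,0,20],[0,0,0]]

```text
time: 19.55
tool_pos: [0.5079, 0.3227, 0.1337]
tcp_rot: [[-0.997, -0.071, 0.001], [-0.071, 0.997, 0.001], [-0.001, 0.001, -1.0]]
ft_force: [0.9, 0.1, -1.0]
gripper_width: 0.0595
gripper_force: 40.0
```

```bash
cat >> h.py <<'E'
def place(n,nx=.507,ny=.323,yaw=184.1):
    """held plate: shift so that plate number n seats; prints tool offsets"""
    p=eyes.grab_frame("wrist");C=cloud(p);s=sense();R=np.array(s["tcp_rot"]);q=np.array(s["tool_pos"])
    T=((C-q)@R)*1000
    m=(T[...,2]<5)&(T[...,2]>-45)&(T[...,0]<80)&(T[...,0]>-20)&(abs(T[...,1])<28)&(p["depth"]>0)
    P=T[m];top=np.median(P[P[:,0]<50][:,2]);end=np.percentile(P[:,0],99.7);off=end-55.1
    # tilt of edge line -> yaw of the plate in tool
    E=[(b,np.percentile(P[abs(P[:,1]-b)<3][:,0],99)) for b in range(-24,25,4)]
    k=np.polyfit([e[0] for e in E],[e[1] for e in E],1)[0]
    a=np.radians(yaw);ux=np.array([np.cos(a),np.sin(a)])
    tgt=np.array([nx,ny])-off/1000*ux
    z=.060+.024*(n-1)+(top+31)/1000
    print("off",off.round(2),"top",top.round(2),"edge slope deg",np.degrees(np.arctan(k)).round(2),"F",np.round(s["ft_force"],1),"t",s["time"])
    go(tgt[0],tgt[1],z,yaw)
E
python3 - <<'E'
from h import *
where()
place(2)
E
```

```text
t 19.6 tcp [0.5079 0.3227 0.1337] yaw -175.9 w 0.0595 F [ 0.9  0.1 -1. ] q7 1.1
off 0.49 top -22.87 edge slope deg -0.0 F [-0.4 -0.1 -0.2] t 19.6
shift [0.3, 0.2, 41.3] rot [0.0009, 0.001, 0.0001]
```

>>> send_rows:
  commands:
    - [-1,[0.3,0.2,12],[0,0,0]]
    - [-1,[0.3,0.2,24],[0,0,0]]
    - [-1,[0.3,0.2,32],[0,0,0]]
    - [-1,[0.3,0.2,36],[0,0,0]]
    - [-1,[0.3,0.2,39],[0,0,0]]
    - [-1,[0.3,0.2,40.5],[0,0,0]]
    - [-1,[0.3,0.2,41.5],[0,0,0]]
    - [-1,[0.3,0.2,41.5],[0,0,0]]
    - [-1,[0.3,0.2,41.5],[0,0,0]]

```text
time: 20.5
tool_pos: [0.507, 0.3229, 0.0922]
tcp_rot: [[-0.997, -0.072, -0.0], [-0.072, 0.997, 0.0], [0.0, 0.0, -1.0]]
ft_force: [-9.1, -4.9, 20.4]
gripper_width: 0.0596
gripper_force: 40.1
```

```bash
python3 - <<'E'
from h import *
where()
place(2)
E
```

```text
t 20.5 tcp [0.507  0.3229 0.0922] yaw -175.88 w 0.0596 F [-9.1 -4.9 20.4] q7 1.12
off 0.65 top -22.75 edge slope deg 0.04 F [-8.  -5.3 21. ] t 20.55
shift [-0.7, 0.1, -0.0] rot [0.0004, -0.0003, 0.0003]
```

>>> send_rows:
  commands:
    - [1,[0,0,0],[0,0,0]]
    - [1,[0,0,0],[0,0,0]]
    - [1,[0,0,0],[0,0,0]]
    - [1,[0,0,0],[0,0,0]]
    - [1,[0,0,-20],[0,0,0]]
    - [1,[0,0,-65],[0,0,0]]
    - [1,[0,0,-110],[0,0,0]]
    - [1,[0,0,-130],[0,0,0]]
    - [1,[0,0,-130],[0,0,0]]

```text
time: 21.45
tool_pos: [0.5083, 0.3239, 0.2243]
tcp_rot: [[-0.997, -0.072, 0.004], [-0.072, 0.997, 0.004], [-0.004, 0.003, -1.0]]
ft_force: [0.6, -0.5, -0.1]
gripper_width: 0.0939
gripper_force: 0.0
```

```bash
python3 - <<'E'
from h import *
where()
plate(.507,.3236,.095,.125)
go(.590,-.082,.17,180)
go(.590,-.082,.17,124)
E
```

```text
t 21.4 tcp [0.5083 0.3239 0.2243] yaw -175.87 w 0.0939 F [ 0.6 -0.5 -0.1] q7 1.07
rect [506.7 322.5] [110.2  60.1] axis 4.12 halfwidth at +end 17.4 -end 28.8 z [0.1149 0.1162] px [ 283  131   71  122 7889]
shift [-52.9, -410.4, 51.6] rot [0.0017, 0.0018, 0.0722]
shift [-52.9, -410.4, 51.6] rot [0.0024, 0.0008, 1.0496]
```

>>> send_rows:
  commands:
    - [1,[-5,-40,0],[0,0,0.1]]
    - [1,[-10,-80,5],[0,0,0.22]]
    - [1,[-15,-125,10],[0,0,0.34]]
    - [1,[-20,-170,20],[0,0,0.46]]
    - [1,[-26,-215,30],[0,0,0.58]]
    - [1,[-32,-260,40],[0,0,0.7]]
    - [1,[-38,-305,50],[0,0,0.82]]
    - [1,[-45,-350,50],[0,0,0.94]]
    - [1,[-50,-390,50],[0,0,1.05]]
    - [1,[-53,-410,50],[0,0,1.05]]

```text
time: 22.5
tool_pos: [0.5887, -0.0861, 0.1696]
tcp_rot: [[-0.552, 0.834, -0.002], [0.834, 0.552, -0.002], [-0.001, -0.003, -1.0]]
ft_force: [0.7, 1.2, 0.1]
gripper_width: 0.0938
gripper_force: 0.0
```

>>> send_rows:
  commands:
    - [1,[0,0,0],[0,0,0.14]]
    - [1,[0,0,0],[0,0,0.28]]
    - [1,[0,0,0],[0,0,0.42]]
    - [1,[0,0,0],[0,0,0.56]]
    - [1,[0,0,0],[0,0,0.7]]
    - [1,[0,0,0],[0,0,0.84]]
    - [1,[0,0,0],[0,0,0.98]]
    - [1,[0,0,0],[0,0,1.12]]
    - [1,[0,0,0],[0,0,1.26]]
    - [1,[0,0,0],[0,0,1.4]]

```text
time: 23.5
tool_pos: [0.5887, -0.0822, 0.1697]
tcp_rot: [[0.726, 0.687, -0.002], [0.687, -0.726, -0.001], [-0.002, -0.001, -1.0]]
ft_force: [-0.4, -0.5, 0.3]
gripper_width: 0.0939
gripper_force: 0.0
```

```bash
python3 - <<'E'
from h import *
where()
go(.590,-.082,.17,1)
E
```

```text
t 23.5 tcp [ 0.5887 -0.0822  0.1697] yaw 43.42 w 0.0939 F [-0.4 -0.5  0.3] q7 -0.32
shift [1.0, 0.8, -0.3] rot [0.0002, 0.0019, 0.7403]
```

>>> send_rows:
  commands:
    - [1,[1,0.8,0],[0,0,0.14]]
    - [1,[1,0.8,0],[0,0,0.28]]
    - [1,[1,0.8,0],[0,0,0.42]]
    - [1,[1,0.8,0],[0,0,0.56]]
    - [1,[1,0.8,0],[0,0,0.68]]
    - [1,[1,0.8,0],[0,0,0.74]]
    - [1,[1,0.8,0],[0,0,0.74]]
    - [1,[1,0.8,0],[0,0,0.74]]
    - [1,[1,0.8,0],[0,0,0.74]]

```text
time: 24.4
tool_pos: [0.5905, -0.0821, 0.1706]
tcp_rot: [[1.0, 0.025, -0.001], [0.025, -1.0, -0.0], [-0.001, 0.0, -1.0]]
ft_force: [-0.9, -0.2, -0.3]
gripper_width: 0.0939
gripper_force: 0.0
```

```bash
python3 - <<'E'
from h import *
where()
plate(.592,-.082,ry=.06,name="w4.png")
go(.592,-.082,.007,1)
E
```

```text
t 24.4 tcp [ 0.5905 -0.0821  0.1706] yaw 1.44 w 0.0939 F [-0.9 -0.2 -0.3] q7 -0.91
rect [594.2 -79.3] [109.4  59.9] axis 0.29 halfwidth at +end 28.6 -end 17.4 z [0.0309 0.0323] px [ 286  128   64  112 6590]
shift [1.5, 0.0, 163.8] rot [-0.0, 0.0003, 0.0075]
```

View pics/w4.png

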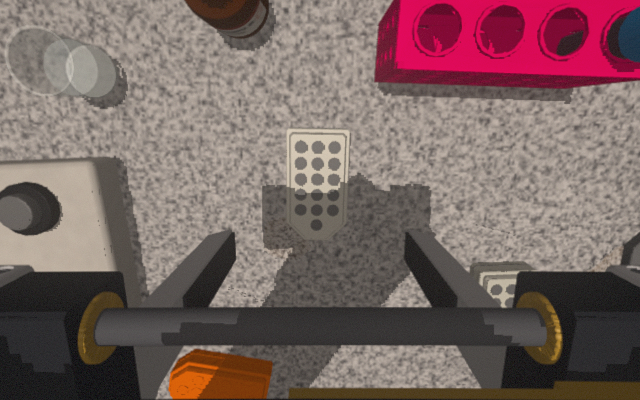

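Image w4: plate A (318,185) has its square end toward the bottle and its chamfers toward the robot, and there is room around it. I'm picking it.

>>> send_rows:
  commands:
    - [1,[3.8,-2.7,45],[0,0,0.02]]
    - [1,[3.8,-2.7,90],[0,0,0.02]]
    - [1,[3.8,-2.7,135],[0,0,0.02]]
    - [1,[3.8,-2.7,158],[0,0,0.02]]
    - [1,[3.8,-2.7,163],[0,0,0.02]]
    - [-1,[3.8,-2.7,163],[0,0,0.02]]
    - [-1,[3.8,-2.7,163],[0,0,0.02]]
    - [-1,[3.8,-2.7,163],[0,0,0.02]]
    - [-1,[3.8,-2.7,163],[0,0,0.02]]
    - [-1,[3.8,-2.7,163],[0,0,0.02]]

```text
time: 25.45
tool_pos: [0.5949, -0.079, 0.0087]
tcp_rot: [[1.0, 0.004, 0.001], [0.004, -1.0, 0.0], [0.001, -0.0, -1.0]]
ft_force: [-1.4, 1.8, 8.2]
gripper_width: 0.0597
gripper_force: 40.0
```

>>> send_rows:
  commands:
    - [-1,[0,0,0],[0,0,0]]
    - [-1,[0,0,0],[0,0,0]]
    - [-1,[0,0,-20],[0,0,0]]
    - [-1,[0,0,-60],[0,0,0]]
    - [-1,[0,0,-105],[0,0,0]]
    - [-1,[0,0,-150],[0,0,0]]
    - [-1,[-20,0,-175],[0,0,0]]
    - [-1,[-40,0,-175],[0,0,0]]

```text
time: 26.25
tool_pos: [0.5554, -0.0801, 0.186]
tcp_rot: [[1.0, 0.004, 0.004], [0.004, -1.0, 0.0], [0.004, -0.0, -1.0]]
ft_force: [-0.3, -1.0, -2.1]
gripper_width: 0.0592
gripper_force: 40.0
```

```bash
python3 - <<'E'
from h import *
where();print(sense()["gripper_force"])
go(.508,.323,.19,60)
E
```

```text
t 26.2 tcp [ 0.5554 -0.0801  0.186 ] yaw 0.2 w 0.0592 F [-0.3 -1.  -2.1] q7 -0.94
39.998939037323
shift [-46.0, -403.3, -4.1] rot [0.002, -0.0038, -1.0437]
```

>>> send_rows:
  commands:
    - [-1,[-5,-40,0],[0,0,-0.12]]
    - [-1,[-10,-80,0],[0,0,-0.24]]
    - [-1,[-15,-125,0],[0,0,-0.36]]
    - [-1,[-20,-170,0],[0,0,-0.48]]
    - [-1,[-25,-215,0],[0,0,-0.6]]
    - [-1,[-30,-260,0],[0,0,-0.72]]
    - [-1,[-35,-305,0],[0,0,-0.84]]
    - [-1,[-40,-350,0],[0,0,-0.96]]
    - [-1,[-45,-385,0],[0,0,-1.08]]
    - [-1,[-46,-403,0],[0,0,-1.2]]

```text
time: 27.25
tool_pos: [0.5056, 0.3272, 0.1828]
tcp_rot: [[0.351, 0.936, -0.0], [0.936, -0.351, 0.0], [0.0, -0.001, -1.0]]
ft_force: [-0.4, -0.4, -1.5]
gripper_width: 0.0595
gripper_force: 40.0
```

>>> send_rows:
  commands:
    - [-1,[0,0,0],[0,0,-0.14]]
    - [-1,[0,0,0],[0,0,-0.28]]
    - [-1,[0,0,0],[0,0,-0.42]]
    - [-1,[0,0,0],[0,0,-0.56]]
    - [-1,[0,0,0],[0,0,-0.7]]
    - [-1,[0,0,0],[0,0,-0.84]]
    - [-1,[0,0,0],[0,0,-0.98]]
    - [-1,[0,0,0],[0,0,-1.12]]
    - [-1,[0,0,0],[0,0,-1.26]]
    - [-1,[0,0,0],[0,0,-1.4]]

```text
time: 28.25
tool_pos: [0.5069, 0.3233, 0.1831]
tcp_rot: [[-0.862, 0.508, -0.0], [0.508, 0.862, -0.0], [-0.0, -0.0, -1.0]]
ft_force: [-0.4, 0.5, -0.3]
gripper_width: 0.0593
gripper_force: 40.0
```

```bash
python3 - <<'E'
from h import *
where()
go(.508,.323,.16,184.1)
E
```

```text
t 28.2 tcp [0.5069 0.3233 0.1831] yaw 149.5 w 0.0593 F [-0.4  0.5 -0.3] q7 0.6
shift [-1.1, 0.4, 23.1] rot [-0.0001, -0.0, -0.6039]
```

>>> send_rows:
  commands:
    - [-1,[-1.1,0.4,0],[0,0,-0.14]]
    - [-1,[-1.1,0.4,0],[0,0,-0.28]]
    - [-1,[-1.1,0.4,10],[0,0,-0.42]]
    - [-1,[-1.1,0.4,18],[0,0,-0.54]]
    - [-1,[-1.1,0.4,23],[0,0,-0.604]]
    - [-1,[-1.1,0.4,23],[0,0,-0.604]]
    - [-1,[-1.1,0.4,23],[0,0,-0.604]]
    - [-1,[-1.1,0.4,23],[0,0,-0.604]]
    - [-1,[-1.1,0.4,23],[0,0,-0.604]]

```text
time: 29.15
tool_pos: [0.5081, 0.3234, 0.1603]
tcp_rot: [[-0.998, -0.065, 0.0], [-0.065, 0.998, 0.0], [-0.0, 0.0, -1.0]]
ft_force: [-0.1, 0.4, 0.2]
gripper_width: 0.0597
gripper_force: 40.0
```

```bash
python3 - <<'E'
from h import *
where()
place(3)
E
```

```text
t 29.1 tcp [0.5081 0.3234 0.1603] yaw -176.26 w 0.0597 F [-0.1  0.4  0.2] q7 1.16
off -0.93 top -22.34 edge slope deg 0.05 F [ 0.2  0.1 -0.3] t 29.2
shift [2.1, -0.3, 43.6] rot [0.0001, 0.0003, -0.006]
```

>>> send_rows:
  commands:
    - [-1,[2.1,-0.3,12],[0,0,-0.006]]
    - [-1,[2.1,-0.3,24],[0,0,-0.006]]
    - [-1,[2.1,-0.3,34],[0,0,-0.006]]
    - [-1,[2.1,-0.3,38],[0,0,-0.006]]
    - [-1,[2.1,-0.3,41],[0,0,-0.006]]
    - [-1,[2.1,-0.3,43],[0,0,-0.006]]
    - [-1,[2.1,-0.3,44],[0,0,-0.006]]
    - [-1,[2.1,-0.3,44],[0,0,-0.006]]
    - [-1,[2.1,-0.3,44],[0,0,-0.006]]

```text
time: 30.1
tool_pos: [0.5062, 0.3228, 0.1166]
tcp_rot: [[-0.997, -0.072, 0.0], [-0.072, 0.997, 0.0], [-0.0, 0.0, -1.0]]
ft_force: [-2.4, -1.5, 5.7]
gripper_width: 0.0596
gripper_force: 40.0
```

```bash
python3 - <<'E'
from h import *
where()
place(3)
E
```

```text
t 30.1 tcp [0.5062 0.3228 0.1166] yaw -175.88 w 0.0596 F [-2.4 -1.5  5.7] q7 1.19
off -0.85 top -22.33 edge slope deg 0.12 F [-2.  -1.9  7.1] t 30.15
shift [0.1, 0.1, -0.0] rot [0.0004, 0.0003, 0.0004]
```

>>> send_rows:
  commands:
    - [1,[0,0,0],[0,0,0]]
    - [1,[0,0,0],[0,0,0]]
    - [1,[0,0,0],[0,0,0]]
    - [1,[0,0,0],[0,0,0]]
    - [1,[0,0,-20],[0,0,0]]
    - [1,[0,0,-65],[0,0,0]]
    - [1,[0,0,-110],[0,0,0]]
    - [1,[0,0,-120],[0,0,0]]
    - [1,[0,0,-120],[0,0,0]]

```text
time: 31.05
tool_pos: [0.5067, 0.3234, 0.2376]
tcp_rot: [[-0.997, -0.072, 0.002], [-0.072, 0.997, 0.002], [-0.002, 0.002, -1.0]]
ft_force: [0.2, -0.0, -0.5]
gripper_width: 0.0941
gripper_force: 0.0
```

```bash
python3 - <<'E'
from h import *
where()
plate(.507,.3236,.12,.15)
go(.455,-.284,.17,124)
E
```

```text
t 31.1 tcp [0.5067 0.3234 0.2376] yaw -175.86 w 0.0941 F [ 0.2 -0.  -0.5] q7 1.12
rect [507.  322.4] [109.9  60.1] axis 4.26 halfwidth at +end 17.5 -end 28.4 z [0.1388 0.1402] px [ 282  134   73  126 8397]
shift [94.8, -601.8, 65.4] rot [0.0009, -0.0, 1.0498]
```

>>> send_rows:
  commands:
    - [1,[7,-44,0],[0,0,0.1]]
    - [1,[14,-88,0],[0,0,0.22]]
    - [1,[21,-132,10],[0,0,0.34]]
    - [1,[28,-176,20],[0,0,0.46]]
    - [1,[35,-220,30],[0,0,0.58]]
    - [1,[42,-264,40],[0,0,0.7]]
    - [1,[49,-308,50],[0,0,0.82]]
    - [1,[56,-352,50],[0,0,0.94]]
    - [1,[63,-396,50],[0,0,1.06]]
    - [1,[70,-440,50],[0,0,1.18]]

```text
time: 32.1
tool_pos: [0.4664, -0.1225, 0.1847]
tcp_rot: [[-0.442, 0.897, -0.002], [0.897, 0.442, -0.0], [0.001, -0.002, -1.0]]
ft_force: [1.2, 0.3, -0.0]
gripper_width: 0.0939
gripper_force: 0.0
```

```bash
python3 - <<'E'
from h import *
where()
go(.455,-.284,.17,40)
E
```

```text
t 32.1 tcp [ 0.4664 -0.1225  0.1847] yaw 116.26 w 0.0939 F [ 1.2  0.3 -0. ] q7 0.78
shift [-139.8, -81.6, 14.8] rot [-0.0019, 0.0008, 1.331]
```

>>> send_rows:
  commands:
    - [1,[-35,-20,0],[0,0,0.13]]
    - [1,[-70,-40,5],[0,0,0.26]]
    - [1,[-105,-60,10],[0,0,0.39]]
    - [1,[-136,-80,15],[0,0,0.52]]
    - [1,[-136,-80,15],[0,0,0.66]]
    - [1,[-136,-80,15],[0,0,0.8]]
    - [1,[-136,-80,15],[0,0,0.94]]
    - [1,[-136,-80,15],[0,0,1.08]]
    - [1,[-136,-80,15],[0,0,1.22]]
    - [1,[-136,-80,15],[0,0,1.36]]

```text
time: 33.1
tool_pos: [0.4561, -0.2782, 0.1696]
tcp_rot: [[0.785, 0.619, -0.002], [0.619, -0.785, -0.0], [-0.002, -0.001, -1.0]]
ft_force: [-0.6, -0.0, -0.1]
gripper_width: 0.0939
gripper_force: 0.0
```

>>> send_rows:
  commands:
    - [1,[0,0,0],[0,0,0.13]]
    - [1,[0,0,0],[0,0,0.26]]
    - [1,[0,0,0],[0,0,0.39]]
    - [1,[0,0,0],[0,0,0.52]]
    - [1,[0,0,0],[0,0,0.58]]
    - [1,[0,0,0],[0,0,0.58]]
    - [1,[0,0,0],[0,0,0.58]]
    - [1,[0,0,0],[0,0,0.58]]

```text
time: 33.9
tool_pos: [0.4567, -0.2784, 0.1705]
tcp_rot: [[0.995, 0.095, -0.001], [0.095, -0.995, -0.0], [-0.001, 0.0, -1.0]]
ft_force: [-0.8, 0.7, -0.7]
gripper_width: 0.0938
gripper_force: 0.0
```

```bash
python3 - <<'E'
from h import *
where()
plate(.455,-.284,ry=.075,name="w5.png")
go(.455,-.284,.007,3.5)
E
```

```text
t 33.9 tcp [ 0.4567 -0.2784  0.1705] yaw 5.46 w 0.0938 F [-0.8  0.7 -0.7] q7 -0.38
rect [ 455.5 -282.4] [109.7  60.1] axis 3.6 halfwidth at +end 28.4 -end 17.7 z [0.0309 0.0322] px [ 293  133   65  112 6496]
shift [-2.3, 5.4, 163.7] rot [-0.0001, 0.0005, 0.0338]
```

>>> send_rows:
  commands:
    - [1,[-1.6,3.9,45],[0,0,0.032]]
    - [1,[-1.6,3.9,90],[0,0,0.032]]
    - [1,[-1.6,3.9,135],[0,0,0.032]]
    - [1,[-1.6,3.9,158],[0,0,0.032]]
    - [1,[-1.6,3.9,163],[0,0,0.032]]
    - [-1,[-1.6,3.9,163],[0,0,0.032]]
    - [-1,[-1.6,3.9,163],[0,0,0.032]]
    - [-1,[-1.6,3.9,163],[0,0,0.032]]
    - [-1,[-1.6,3.9,163],[0,0,0.032]]
    - [-1,[-1.6,3.9,163],[0,0,0.032]]

```text
time: 34.95
tool_pos: [0.4563, -0.2825, 0.0086]
tcp_rot: [[0.998, 0.062, 0.001], [0.062, -0.998, -0.0], [0.001, 0.0, -1.0]]
ft_force: [0.2, 2.3, 9.5]
gripper_width: 0.0598
gripper_force: 40.0
```

>>> send_rows:
  commands:
    - [-1,[0,0,0],[0,0,0]]
    - [-1,[0,0,0],[0,0,0]]
    - [-1,[0,0,-20],[0,0,0]]
    - [-1,[0,0,-60],[0,0,0]]
    - [-1,[0,0,-105],[0,0,0]]
    - [-1,[0,0,-150],[0,0,0]]
    - [-1,[0,0,-195],[0,0,0]]
    - [-1,[0,0,-205],[0,0,0]]

```text
time: 35.75
tool_pos: [0.4568, -0.2839, 0.2168]
tcp_rot: [[0.998, 0.061, 0.004], [0.061, -0.998, -0.002], [0.004, 0.002, -1.0]]
ft_force: [-0.0, 0.4, -1.4]
gripper_width: 0.0597
gripper_force: 40.0
```

```bash
python3 - <<'E'
from h import *
where();print(sense()["gripper_force"])
go(.508,.323,.21,70)
E
```

```text
t 35.8 tcp [ 0.4568 -0.2839  0.2168] yaw 3.51 w 0.0597 F [-0.   0.4 -1.4] q7 -0.51
39.999112486839294
shift [88.2, -602.6, 6.0] rot [0.0041, -0.0025, -1.1604]
```

>>> send_rows:
  commands:
    - [-1,[6,-40,0],[0,0,-0.12]]
    - [-1,[12,-84,0],[0,0,-0.24]]
    - [-1,[19,-128,0],[0,0,-0.36]]
    - [-1,[25,-172,0],[0,0,-0.48]]
    - [-1,[32,-216,0],[0,0,-0.6]]
    - [-1,[38,-260,0],[0,0,-0.72]]
    - [-1,[45,-304,0],[0,0,-0.84]]
    - [-1,[51,-348,0],[0,0,-0.96]]
    - [-1,[58,-392,0],[0,0,-1.08]]
    - [-1,[64,-436,0],[0,0,-1.2]]

```text
time: 36.75
tool_pos: [0.4921, 0.1588, 0.2126]
tcp_rot: [[0.299, 0.954, -0.001], [0.954, -0.299, 0.001], [0.001, -0.001, -1.0]]
ft_force: [1.2, 0.2, -0.5]
gripper_width: 0.0596
gripper_force: 40.0
```

```bash
python3 - <<'E'
from h import *
where()
go(.508,.323,.21,149)
E
```

```text
t 36.8 tcp [0.4921 0.1588 0.2126] yaw 72.62 w 0.0596 F [ 1.2  0.2 -0.5] q7 -0.42
shift [161.4, -33.9, 2.7] rot [-0.0004, -0.0011, -1.3331]
```

>>> send_rows:
  commands:
    - [-1,[38,-8,0],[0,0,-0.13]]
    - [-1,[76,-16,0],[0,0,-0.26]]
    - [-1,[114,-24,0],[0,0,-0.39]]
    - [-1,[145,-31,0],[0,0,-0.52]]
    - [-1,[157,-34,0],[0,0,-0.66]]
    - [-1,[157,-34,0],[0,0,-0.8]]
    - [-1,[157,-34,0],[0,0,-0.94]]
    - [-1,[157,-34,0],[0,0,-1.08]]
    - [-1,[157,-34,0],[0,0,-1.22]]
    - [-1,[157,-34,0],[0,0,-1.33]]

```text
time: 37.75
tool_pos: [0.5076, 0.3164, 0.2123]
tcp_rot: [[-0.856, 0.518, -0.001], [0.518, 0.856, -0.0], [0.001, -0.001, -1.0]]
ft_force: [-0.1, -0.4, -2.1]
gripper_width: 0.0599
gripper_force: 40.0
```

```bash
python3 - <<'E'
from h import *
where()
go(.508,.323,.185,184.1)
E
```

```text
t 37.8 tcp [0.5076 0.3164 0.2123] yaw 148.83 w 0.0599 F [-0.1 -0.4 -2.1] q7 0.6
shift [3.1, 5.9, 27.3] rot [-0.0004, -0.001, -0.6155]
```

>>> send_rows:
  commands:
    - [-1,[3,6,0],[0,0,-0.14]]
    - [-1,[3,6,0],[0,0,-0.28]]
    - [-1,[3,6,10],[0,0,-0.42]]
    - [-1,[3,6,20],[0,0,-0.54]]
    - [-1,[3,6,27],[0,0,-0.61]]
    - [-1,[3,6,27],[0,0,-0.61]]
    - [-1,[3,6,27],[0,0,-0.61]]
    - [-1,[3,6,27],[0,0,-0.61]]
    - [-1,[3,6,27],[0,0,-0.61]]

```text
time: 38.65
tool_pos: [0.5088, 0.3233, 0.1863]
tcp_rot: [[-0.998, -0.059, 0.0], [-0.059, 0.998, 0.0], [-0.0, 0.0, -1.0]]
ft_force: [0.2, -0.4, -0.8]
gripper_width: 0.0596
gripper_force: 40.0
```

```bash
python3 - <<'E'
from h import *
where()
place(4)
E
```

```text
t 38.6 tcp [0.5088 0.3233 0.1863] yaw -176.61 w 0.0596 F [ 0.2 -0.4 -0.8] q7 1.16
off -0.93 top -22.36 edge slope deg 0.03 F [ 0.6 -0.6 -0.8] t 38.7
shift [2.7, -0.3, 45.6] rot [0.0002, 0.0002, -0.0121]
```

>>> send_rows:
  commands:
    - [-1,[2.7,-0.3,14],[0,0,-0.012]]
    - [-1,[2.7,-0.3,27],[0,0,-0.012]]
    - [-1,[2.7,-0.3,36],[0,0,-0.012]]
    - [-1,[2.7,-0.3,40],[0,0,-0.012]]
    - [-1,[2.7,-0.3,43],[0,0,-0.012]]
    - [-1,[2.7,-0.3,45],[0,0,-0.012]]
    - [-1,[2.7,-0.3,46],[0,0,-0.012]]
    - [-1,[2.7,-0.3,46],[0,0,-0.012]]
    - [-1,[2.7,-0.3,46],[0,0,-0.012]]

```text
time: 39.6
tool_pos: [0.5063, 0.3227, 0.1406]
tcp_rot: [[-0.997, -0.072, 0.0], [-0.072, 0.997, 0.0], [-0.0, 0.0, -1.0]]
ft_force: [-2.7, -1.3, 6.4]
gripper_width: 0.0593
gripper_force: 40.0
```

```bash
python3 - <<'E'
from h import *
where()
place(4)
E
```

```text
t 39.6 tcp [0.5063 0.3227 0.1406] yaw -175.88 w 0.0593 F [-2.7 -1.3  6.4] q7 1.2
off -0.86 top -22.35 edge slope deg 0.06 F [-1.9 -1.8  5.6] t 39.65
shift [0.2, 0.2, -0.0] rot [0.0005, 0.0005, 0.0004]
```

>>> send_rows:
  commands:
    - [1,[0,0,0],[0,0,0]]
    - [1,[0,0,0],[0,0,0]]
    - [1,[0,0,0],[0,0,0]]
    - [1,[0,0,0],[0,0,0]]
    - [1,[0,0,-20],[0,0,0]]
    - [1,[0,0,-65],[0,0,0]]
    - [1,[0,0,-100],[0,0,0]]
    - [1,[0,0,-100],[0,0,0]]

```text
time: 40.45
tool_pos: [0.5081, 0.3237, 0.2445]
tcp_rot: [[-0.997, -0.072, 0.005], [-0.072, 0.997, 0.005], [-0.005, 0.004, -1.0]]
ft_force: [0.8, 0.6, -0.9]
gripper_width: 0.0942
gripper_force: 0.0
```

```bash
python3 - <<'E'
from h import *
where()
p,C=plate(.507,.3236,.145,.175)
t=eyes.grab_frame("top")
for n in("plate1",):
  for r in tip_of(n,t):
    if r["p"]>.2:print(n,round(r["p"],2),np.round(px(r)),np.round(at_depth(t,px(r)),3))
go(.499,-.442,.15,184.2)
E
```

```text
t 40.5 tcp [0.5081 0.3237 0.2445] yaw -175.89 w 0.0942 F [ 0.8  0.6 -0.9] q7 1.14
rect [507.3 322.4] [110.3  60.1] axis 4.23 halfwidth at +end 16.9 -end 28.7 z [0.1628 0.1641] px [ 279  134   78  133 9385]
plate1 0.86 [303. 250.] [0.357 0.021 0.031]
plate1 0.78 [196. 203.] [0.476 0.266 0.36 ]
plate1 0.64 [207. 202.] [0.478 0.241 0.36 ]
plate1 0.63 [206. 204.] [0.496 0.295 0.162]
plate1 0.51 [203. 204.] [0.497 0.302 0.164]
shift [61.9, -762.2, 89.5] rot [-0.0001, -0.0005, -0.001]
```

>>> send_rows:
  commands:
    - [1,[5,-45,0],[0,0,0]]
    - [1,[9,-92,0],[0,0,0]]
    - [1,[12,-140,0],[0,0,0]]
    - [1,[16,-188,10],[0,0,0]]
    - [1,[20,-236,20],[0,0,0]]
    - [1,[24,-284,30],[0,0,0]]
    - [1,[28,-332,40],[0,0,0]]
    - [1,[32,-378,50],[0,0,0]]
    - [1,[35,-400,60],[0,0,0]]
    - [1,[35,-400,60],[0,0,0]]

```text
time: 41.6
tool_pos: [0.4981, -0.0821, 0.1781]
tcp_rot: [[-0.998, -0.067, -0.003], [-0.067, 0.998, -0.002], [0.003, -0.001, -1.0]]
ft_force: [0.9, -0.1, 0.2]
gripper_width: 0.0941
gripper_force: 0.0
```

>>> send_rows:
  commands:
    - [1,[4,-45,10],[0,0,0]]
    - [1,[8,-90,20],[0,0,0]]
    - [1,[12,-135,30],[0,0,0]]
    - [1,[16,-180,30],[0,0,0]]
    - [0.2,[20,-225,30],[0,0,0]]
    - [0.2,[23,-270,30],[0,0,0]]
    - [0.2,[26,-315,30],[0,0,0]]
    - [0.2,[27,-350,30],[0,0,0]]
    - [0.2,[27,-362,30],[0,0,0]]
    - [0.2,[27,-362,30],[0,0,0]]

```text
time: 42.6
tool_pos: [0.4987, -0.4424, 0.1489]
tcp_rot: [[-0.998, -0.07, -0.002], [-0.07, 0.998, 0.0], [0.002, 0.0, -1.0]]
ft_force: [0.3, 1.1, 0.2]
gripper_width: 0.0567
gripper_force: 0.0
```

>>> send_rows:
  commands:
    - [0.2,[0,0,0],[0,0,0]]
    - [0.2,[0,0,0],[0,0,0]]
    - [0.2,[0,0,0],[0,0,0]]

```text
time: 42.9
tool_pos: [0.4998, -0.4402, 0.15]
tcp_rot: [[-0.997, -0.074, 0.0], [-0.074, 0.997, 0.001], [-0.0, 0.001, -1.0]]
ft_force: [0.4, 0.0, -0.2]
gripper_width: 0.0567
gripper_force: 0.0
```

```bash
python3 - <<'E'
from h import *
where()
plate(.499,-.442,.008,.02,ry=.06)
go(.4985,-.442,.0175,184.2)
E
```

```text
t 42.9 tcp [ 0.4998 -0.4402  0.15  ] yaw -175.76 w 0.0567 F [ 0.4  0.  -0.2] q7 2.63
rect [ 499.5 -441.8] [110.2  60.1] axis 4.35 halfwidth at +end 16.6 -end 28.4 z [0.0119 0.0131] px [ 286  132   65  114 5939]
shift [1.4, -1.5, 132.6] rot [0.0004, 0.0003, 0.0003]
```

>>> send_rows:
  commands:
    - [0.2,[0.4,-1.6,45],[0,0,0]]
    - [0.2,[0.4,-1.6,90],[0,0,0]]
    - [0.2,[0.4,-1.6,120],[0,0,0]]
    - [0.2,[0.4,-1.6,132],[0,0,0]]
    - [-1,[0.4,-1.6,132],[0,0,0]]
    - [-1,[0.4,-1.6,132],[0,0,0]]
    - [-1,[0.4,-1.6,132],[0,0,0]]
    - [-1,[0.4,-1.6,132],[0,0,0]]
    - [-1,[0.4,-1.6,132],[0,0,0]]
    - [-1,[0.4,-1.6,132],[0,0,0]]

```text
time: 43.95
tool_pos: [0.4991, -0.4434, 0.0184]
tcp_rot: [[-0.997, -0.072, 0.0], [-0.072, 0.997, -0.0], [-0.0, -0.0, -1.0]]
ft_force: [-0.5, 0.4, 1.7]
gripper_width: 0.0123
gripper_force: 6.6
```

>>> send_rows:
  commands:
    - [-1,[0,0,0],[0,0,0]]
    - [-1,[0,0,0],[0,0,0]]
    - [-1,[0,0,-20],[0,0,0]]
    - [-1,[0,0,-60],[0,0,0]]
    - [-1,[0,0,-105],[0,0,0]]
    - [-1,[0,0,-150],[0,0,0]]
    - [-1,[0,0,-195],[0,0,0]]
    - [-1,[0,0,-205],[0,0,0]]

```text
time: 44.75
tool_pos: [0.4999, -0.4451, 0.2282]
tcp_rot: [[-0.997, -0.072, 0.005], [-0.072, 0.997, -0.004], [-0.005, -0.004, -1.0]]
ft_force: [0.3, -1.3, 0.3]
gripper_width: 0.0118
gripper_force: 40.0
```

```bash
python3 - <<'E'
from h import *
where();print(sense()["gripper_force"])
go(.507,.3232,.22,184.1)
E
```

```text
t 44.8 tcp [ 0.4999 -0.4451  0.2282] yaw -175.89 w 0.0118 F [ 0.3 -1.3  0.3] q7 2.56
39.99963462352753
shift [-62.1, 765.8, 5.5] rot [-0.0039, 0.0049, 0.0001]
```

>>> send_rows:
  commands:
    - [-1,[-4,40,0],[0,0,0]]
    - [-1,[-8,85,0],[0,0,0]]
    - [-1,[-12,130,0],[0,0,0]]
    - [-1,[-15,175,0],[0,0,0]]
    - [-1,[-19,220,0],[0,0,0]]
    - [-1,[-23,265,0],[0,0,0]]
    - [-1,[-26,310,0],[0,0,0]]
    - [-1,[-30,355,0],[0,0,0]]
    - [-1,[-33,400,0],[0,0,0]]
    - [-1,[-37,445,0],[0,0,0]]

```text
time: 45.75
tool_pos: [0.503, 0.005, 0.2227]
tcp_rot: [[-0.997, -0.072, -0.0], [-0.072, 0.997, 0.0], [0.0, 0.0, -1.0]]
ft_force: [0.4, -0.1, -0.1]
gripper_width: 0.0116
gripper_force: 40.0
```

>>> send_rows:
  commands:
    - [-1,[-4,45,0],[0,0,0]]
    - [-1,[-8,90,0],[0,0,0]]
    - [-1,[-12,135,0],[0,0,0]]
    - [-1,[-16,180,0],[0,0,0]]
    - [-1,[-20,225,0],[0,0,0]]
    - [-1,[-23,265,0],[0,0,0]]
    - [-1,[-25,300,0],[0,0,0]]
    - [-1,[-25,318,0],[0,0,0]]
    - [-1,[-25,318,15],[0,0,0]]
    - [-1,[-25,318,25],[0,0,0]]

```text
time: 46.75
tool_pos: [0.5054, 0.3209, 0.1963]
tcp_rot: [[-0.997, -0.072, -0.001], [-0.072, 0.997, -0.001], [0.001, -0.001, -1.0]]
ft_force: [0.7, -0.3, 0.1]
gripper_width: 0.0117
gripper_force: 40.0
```

>>> send_rows:
  commands:
    - [-1,[0,0,0],[0,0,0]]
    - [-1,[0,0,0],[0,0,0]]
    - [-1,[0,0,0],[0,0,0]]

```text
time: 47.05
tool_pos: [0.5062, 0.3213, 0.1985]
tcp_rot: [[-0.997, -0.071, 0.0], [-0.071, 0.997, 0.0], [-0.0, 0.0, -1.0]]
ft_force: [0.7, 0.2, -0.8]
gripper_width: 0.0113
gripper_force: 40.0
```

```bash
cat >> h.py <<'E'
def heldlid():
    p=eyes.grab_frame("wrist");C=cloud(p);s=sense();R=np.array(s["tcp_rot"])
    T=((C-np.array(s["tool_pos"]))@R)*1000
    m=(T[...,2]<12)&(T[...,2]>-5)&(abs(T[...,0])<80)&(abs(T[...,1])<45)&(p["depth"]>0)
    m=cv2.morphologyEx(m.astype(np.uint8),cv2.MORPH_OPEN,np.ones((3,3)))>0
    P=T[m];Q=P[P[:,0]>20]
    print("lid top z",np.median(Q[:,2]).round(1),"x end",np.percentile(Q[:,0],[99,99.7]).round(1),"y",np.percentile(Q[:,1],[.5,99.5]).round(1),len(Q))
E
python3 - <<'E'
from h import *
where()
heldlid()
go(.507,.3232,.1715,184.1)
E
```

```text
t 47.0 tcp [0.5062 0.3213 0.1985] yaw -175.94 w 0.0113 F [ 0.7  0.2 -0.8] q7 1.11
lid top z 6.6 x end [54.6 54.7] y [-30.3  28.8] 6469
shift [-1.0, 1.5, 27.0] rot [0.0005, 0.0006, -0.0003]
```

>>> send_rows:
  commands:
    - [-1,[-0.6,2,6],[0,0,0]]
    - [-1,[-0.6,2,12],[0,0,0]]
    - [-1,[-0.6,2,16],[0,0,0]]
    - [-1,[-0.6,2,19],[0,0,0]]
    - [-1,[-0.6,2,22],[0,0,0]]
    - [-1,[-0.6,2,24],[0,0,0]]
    - [-1,[-0.6,2,24.5],[0,0,0]]
    - [-1,[-0.6,2,24.5],[0,0,0]]
    - [-1,[-0.6,2,24.5],[0,0,0]]

```text
time: 48.0
tool_pos: [0.5063, 0.3242, 0.1743]
tcp_rot: [[-0.997, -0.072, 0.0], [-0.072, 0.997, 0.001], [-0.0, 0.001, -1.0]]
ft_force: [-5.0, -3.0, 11.5]
gripper_width: 0.0113
gripper_force: 40.0
```

```bash
python3 - <<'E'
from h import *
where()
heldlid()
E
```

```text
t 48.0 tcp [0.5063 0.3242 0.1743] yaw -175.87 w 0.0113 F [-5.  -3.  11.5] q7 1.12
lid top z 6.5 x end [54.8 54.8] y [-30.2  29. ] 6522
```

>>> send_rows:
  commands:
    - [0,[0,0,0],[0,0,0]]
    - [0,[0,0,0],[0,0,0]]
    - [0,[0,0,0],[0,0,0]]
    - [0.2,[0,0,-20],[0,0,0]]
    - [0.2,[0,0,-60],[0,0,0]]
    - [0.2,[0,0,-80],[0,0,0]]
    - [0.2,[0,0,-80],[0,0,0]]

```text
time: 48.75
tool_pos: [0.5074, 0.3248, 0.2564]
tcp_rot: [[-0.997, -0.072, 0.003], [-0.072, 0.997, 0.003], [-0.003, 0.003, -1.0]]
ft_force: [0.4, 0.4, -0.0]
gripper_width: 0.0566
gripper_force: 0.0
```

```bash
python3 - <<'E'
from h import *
where()
plate(.507,.3236,.16,.18)
go(.4828,.1705,.2,184.1)
E
```

```text
t 48.8 tcp [0.5074 0.3248 0.2564] yaw -175.88 w 0.0566 F [ 0.4  0.4 -0. ] q7 1.09
rect [506.8 323.8] [110.7  60.1] axis 4.15 halfwidth at +end 17.1 -end 28.8 z [0.1679 0.169 ] px [ 280  134   78  133 8079]
shift [35.0, -151.9, 54.2] rot [0.0015, 0.0016, 0.0007]
```

>>> send_rows:
  commands:
    - [1,[10,-45,0],[0,0,0]]
    - [1,[20,-90,0],[0,0,0]]
    - [1,[30,-130,0],[0,0,0]]
    - [1,[35,-152,20],[0,0,0]]
    - [1,[35,-152,56],[0,0,0]]
    - [1,[35,-152,56],[0,0,0]]
    - [1,[35,-152,56],[0,0,0]]
    - [1,[35,-152,56],[0,0,0]]

```text
time: 49.6
tool_pos: [0.4827, 0.1707, 0.1984]
tcp_rot: [[-0.997, -0.073, 0.001], [-0.073, 0.997, 0.0], [-0.001, 0.0, -1.0]]
ft_force: [0.5, 0.3, 0.7]
gripper_width: 0.0943
gripper_force: 0.0
```

```bash
cat >> h.py <<'E'
def dial(name):
    where()
    p=eyes.grab_frame("wrist");C=cloud(p);im=p["pixels"]
    m=(C[...,2]>.079)&(C[...,2]<.088)&(abs(C[...,0]-.483)<.035)&(abs(C[...,1]-.1705)<.035)
    P=C[m][:,:2].astype(np.float32)*1000;c,r=cv2.minEnclosingCircle(P);print("dial circ",c,r,"mean",P.mean(0),len(P))
    c=P.mean(0)
    b=m&(im.min(-1)>130);Q=C[b][:,:2]*1000-c
    if len(Q)>5:
        q=Q.mean(0);print("line",len(Q),q,"angle world",np.degrees(np.arctan2(q[1],q[0]))%360,"minus yaw 4.1 ->pos",((np.degrees(np.arctan2(q[1],q[0]))-4.1)%360-105)/30+1)
    m=(C[...,2]>.058)&(C[...,2]<.067)&(abs(C[...,0]-.573)<.025)&(abs(C[...,1]-.177)<.025)
    P=C[m][:,:2]*1000
    if len(P)>20: print("button",cv2.minEnclosingCircle(P.astype(np.float32)),P.mean(0),np.median(C[m][:,2]))
    save(p,name)
E
python3 - <<'E'
from h import *
dial("w6.png")
go(.4828,.1705,.053,184.1)
E
```

```text
t 49.6 tcp [0.4827 0.1707 0.1984] yaw -175.83 w 0.0943 F [0.5 0.3 0.7] q7 1.28
dial circ (482.9239196777344, 171.3266143798828) 22.825023651123047 mean [482.1881  171.28497] 1854
button ((572.02587890625, 177.20831298828125), 22.61906623840332) [569.68716068 177.39387823] 0.06615629189941052
shift [0.2, -0.3, 145.5] rot [0.0004, 0.001, 0.0013]
```

View pics/w6.png

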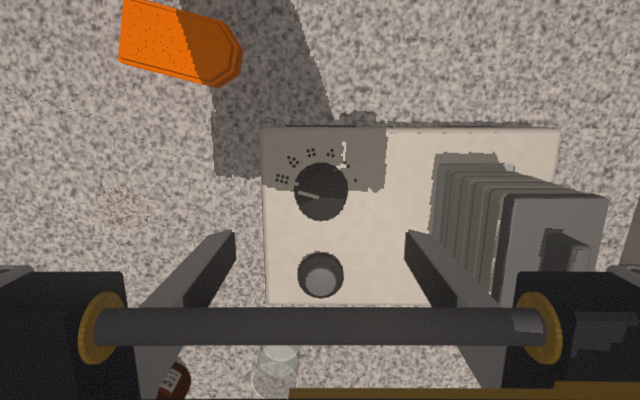

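Image w6: the stack with the lid on top is at (520,240). The dial at (321,191) has its line pointing left at the six-dot group (281,179), so it is on 6 and must turn 60° clockwise to reach 4.

>>> send_rows:
  commands:
    - [1,[0,0.5,45],[0,0,0]]
    - [1,[0,0.5,90],[0,0,0]]
    - [1,[0,0.5,130],[0,0,0]]
    - [1,[0,0.5,144.5],[0,0,0]]
    - [-1,[0,0.5,144.5],[0,0,0]]
    - [-1,[0,0.5,144.5],[0,0,0]]
    - [-1,[0,0.5,144.5],[0,0,0]]
    - [-1,[0,0.5,144.5],[0,0,0]]
    - [-1,[0,0.5,144.5],[0,0,0]]
    - [-1,[0,0.5,144.5],[0,0,0]]
  grip_force: 30

```text
time: 50.65
tool_pos: [0.4824, 0.1708, 0.0535]
tcp_rot: [[-0.997, -0.072, 0.001], [-0.072, 0.997, 0.001], [-0.001, 0.001, -1.0]]
ft_force: [1.0, -0.5, -0.1]
gripper_width: 0.0496
gripper_force: 0.0
```

>>> send_rows:
  commands:
    - [-1,[0,0,0],[0,0,0]]
    - [-1,[0,0,0],[0,0,0]]
    - [-1,[0,0,0],[0,0,0]]

```text
time: 50.95
tool_pos: [0.4823, 0.1715, 0.0534]
tcp_rot: [[-0.997, -0.073, 0.0], [-0.073, 0.997, 0.001], [-0.0, 0.001, -1.0]]
ft_force: [-1.7, 4.4, 5.9]
gripper_width: 0.0438
gripper_force: 30.0
```

```bash
python3 - <<'E'
from h import *
where();print(sense()["gripper_force"])
E
```

```text
t 51.0 tcp [0.4823 0.1715 0.0534] yaw -175.83 w 0.0438 F [-1.7  4.4  5.9] q7 1.43
29.998779594898224
```

Now I'll turn it clockwise (rz positive) by 1.05 rad.

>>> send_rows:
  commands:
    - [-1,[0,0,0],[0,0,0.11]]
    - [-1,[0,0,0],[0,0,0.22]]
    - [-1,[0,0,0],[0,0,0.34]]
    - [-1,[0,0,0],[0,0,0.46]]
    - [-1,[0,0,0],[0,0,0.58]]
    - [-1,[0,0,0],[0,0,0.7]]
    - [-1,[0,0,0],[0,0,0.82]]
    - [-1,[0,0,0],[0,0,0.94]]
    - [-1,[0,0,0],[0,0,1.05]]
    - [-1,[0,0,0],[0,0,1.05]]

```text
time: 51.95
tool_pos: [0.4826, 0.1721, 0.0534]
tcp_rot: [[-0.556, 0.831, 0.001], [0.831, 0.556, 0.001], [0.001, 0.001, -1.0]]
ft_force: [-0.3, 6.6, 6.8]
gripper_width: 0.0439
gripper_force: 30.0
```

>>> send_rows:
  commands:
    - [-1,[0,0,0],[0,0,0]]
    - [-1,[0,0,0],[0,0,0]]
    - [-1,[0,0,0],[0,0,0]]

```text
time: 52.25
tool_pos: [0.4826, 0.1721, 0.0534]
tcp_rot: [[-0.56, 0.829, 0.001], [0.829, 0.56, 0.002], [0.001, 0.002, -1.0]]
ft_force: [0.5, 7.5, 5.0]
gripper_width: 0.0436
gripper_force: 30.0
```

```bash
python3 - <<'E'
from h import *
where();print(sense()["gripper_force"],sense()["wrist_torque"])
E
```

```text
t 52.2 tcp [0.4826 0.1721 0.0534] yaw 124.04 w 0.0436 F [0.5 7.5 5. ] q7 0.57
29.995399117469788 [ 1.73366368  0.198895   -0.00862293]
```

>>> send_rows:
  commands:
    - [1,[0,0,0],[0,0,0]]
    - [1,[0,0,0],[0,0,0]]
    - [1,[0,0,0],[0,0,0]]
    - [1,[0,0,0],[0,0,0]]
    - [1,[0,0,0],[0,0,0]]
    - [1,[0,0,-30],[0,0,0]]
    - [1,[0,0,-80],[0,0,0]]
    - [1,[0,0,-130],[0,0,0]]
    - [1,[0,0,-145],[0,0,0]]
    - [1,[0,0,-145],[0,0,0]]

```text
time: 53.25
tool_pos: [0.4833, 0.1712, 0.2002]
tcp_rot: [[-0.559, 0.829, 0.003], [0.829, 0.559, 0.003], [0.001, 0.004, -1.0]]
ft_force: [-0.5, -0.7, -1.2]
gripper_width: 0.094
gripper_force: 0.0
```

```bash
python3 - <<'E'
from h import *
dial("w7.png")
go(.572,.1775,.16,124)
E
```

```text
t 53.2 tcp [0.4833 0.1712 0.2002] yaw 124.0 w 0.094 F [-0.5 -0.7 -1.2] q7 0.35
dial circ (482.6399230957031, 171.42784118652344) 22.73631477355957 mean [482.51315 172.03557] 1847
button ((570.9549560546875, 177.31797790527344), 21.689023971557617) [567.07522709 177.65653992] 0.06606679338729568
shift [-44.8, 77.8, 38.7] rot [0.0019, -0.0009, 0.0002]
```

View pics/w7.png

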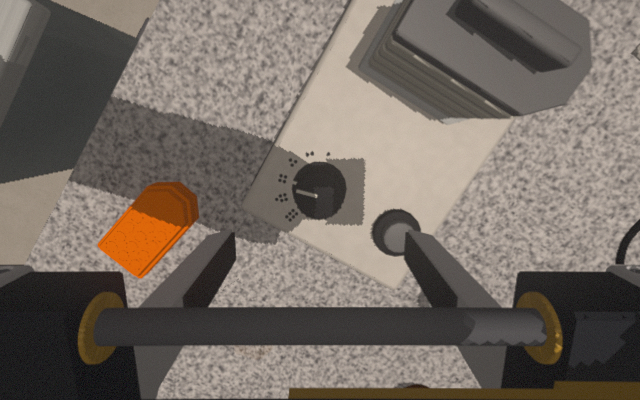

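Image w7: the view turned with the tool by 60°. The line (308,193) now has the same bearing to the four-dot group (282,179) as it had to the six-dot group before, so the dial is on 4. Next is the button.

>>> send_rows:
  commands:
    - [-1,[-20,35,0],[0,0,0]]
    - [-1,[-44.8,77.6,0],[0,0,0]]
    - [-1,[-44.8,77.6,30],[0,0,0]]
    - [-1,[-44.8,77.6,70],[0,0,0]]
    - [-1,[-44.8,77.6,100],[0,0,0]]
    - [-1,[-44.8,77.6,115],[0,0,0]]
    - [-1,[-44.8,77.6,115],[0,0,0]]
    - [-1,[-44.8,77.6,115],[0,0,0]]
    - [-1,[-44.8,77.6,115],[0,0,0]]
    - [-1,[-44.8,77.6,115],[0,0,0]]

```text
time: 54.3
tool_pos: [0.5722, 0.1772, 0.0842]
tcp_rot: [[-0.559, 0.829, 0.002], [0.829, 0.559, 0.001], [0.0, 0.002, -1.0]]
ft_force: [0.3, -0.8, 0.4]
gripper_width: 0.017
gripper_force: 0.0
```

>>> send_rows:
  commands:
    - [-1,[0,0,0],[0,0,0]]
    - [-1,[0,0,0],[0,0,0]]
    - [-1,[0,0,0],[0,0,0]]

```text
time: 54.6
tool_pos: [0.5716, 0.1769, 0.0832]
tcp_rot: [[-0.559, 0.829, 0.0], [0.829, 0.559, 0.0], [0.0, 0.0, -1.0]]
ft_force: [0.6, -1.0, -0.0]
gripper_width: 0.0009
gripper_force: 0.0
```

```bash
python3 - <<'E'
from h import *
where()
p=eyes.grab_frame("wrist")
for r in tip_of("start_top",p)[:2]:print(r["p"],px(r),at_z(p,px(r),.063))
go(.572,.1772,.057,124)
E
```

```text
t 54.6 tcp [0.5716 0.1769 0.0832] yaw 123.98 w 0.0009 F [ 0.6 -1.  -0. ] q7 0.62
0.63 (323.00800000000004, 234.08) [0.57374917 0.17728062 0.063     ]
0.31 (187.008, 158.0) [0.48228627 0.17175653 0.063     ]
shift [0.1, 0.6, 26.1] rot [0.0001, -0.0, -0.0004]
```

>>> send_rows:
  commands:
    - [-1,[0,0.5,12],[0,0,0]]
    - [-1,[0,0.5,19],[0,0,0]]
    - [-1,[0,0.5,22],[0,0,0]]
    - [-1,[0,0.5,24.5],[0,0,0]]
    - [-1,[0,0.5,26.5],[0,0,0]]
    - [-1,[0,0.5,27],[0,0,0]]
    - [-1,[0,0.5,27],[0,0,0]]
    - [-1,[0,0.5,27],[0,0,0]]

```text
time: 55.5
tool_pos: [0.5724, 0.1772, 0.0596]
tcp_rot: [[-0.558, 0.83, -0.0], [0.83, 0.558, 0.004], [0.003, 0.002, -1.0]]
ft_force: [-27.5, -3.7, 86.3]
gripper_width: 0.0002
gripper_force: 43.4
```

```bash
python3 - <<'E'
from h import *
where()
E
```

```text
t 55.5 tcp [0.5724 0.1772 0.0596] yaw 123.93 w 0.0002 F [-27.5  -3.7  86.3] q7 0.65
```

>>> send_rows:
  commands:
    - [-1,[0,0,-6],[0,0,0]]
    - [-1,[0,0,-20],[0,0,0]]
    - [-1,[0,0,-60],[0,0,0]]
    - [-1,[0,0,-110],[0,0,0]]
    - [-1,[0,0,-140],[0,0,0]]
    - [-1,[20,-40,-140],[0,0,0]]
    - [-1,[40,-70,-140],[0,0,0]]
    - [-1,[40,-70,-140],[0,0,0]]

```text
time: 56.3
tool_pos: [0.4877, 0.171, 0.1955]
tcp_rot: [[-0.56, 0.829, -0.003], [0.829, 0.56, 0.001], [0.003, -0.002, -1.0]]
ft_force: [-0.3, 0.4, -0.3]
gripper_width: 0.0003
gripper_force: 0.0
```

```bash
python3 - <<'E'
from h import *
dial("w8.png")
p=eyes.grab_frame("wrist");C=cloud(p)
m=(abs(C[...,0]-.573)<.008)&(abs(C[...,1]-.177)<.008);print("button z",np.percentile(C[m][:,2],[10,50,90]),m.sum())
m=(abs(C[...,0]-.54)<.01)&(abs(C[...,1]-.2)<.01);print("housing z",np.median(C[m][:,2]))
m=(C[...,2]>.16)&(C[...,2]<.18);r=cv2.minAreaRect(C[m][:,:2].astype(np.float32)*1000);print("lid",r,np.median(C[m][:,2]))
E
```

```text
t 56.3 tcp [0.4877 0.171  0.1955] yaw 124.04 w 0.0003 F [-0.3  0.4 -0.3] q7 0.39
dial circ (482.9732666015625, 171.45419311523438) 22.902029037475586 mean [482.6157  172.01768] 1921
button ((572.7955932617188, 178.23184204101562), 22.217390060424805) [569.88615438 178.7455381 ] 0.06621123561083415
button z [0.06601103 0.06682292 0.067683  ] 268
housing z 0.04488253856805751
lid ((510.94207763671875, 308.7917175292969), (114.81739044189453, 57.50880813598633), 33.18488311767578) 0.16799486534366642
```

View pics/w8.png

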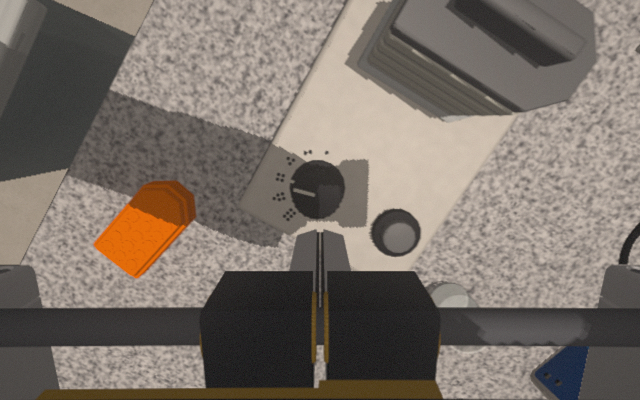

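```bash
python3 - <<'E'
from h import *
p=eyes.grab_frame("wrist");C=cloud(p);im=p["pixels"]
c=np.array([.5735,.1775])
r=np.hypot(C[...,0]-c[0],C[...,1]-c[1])*1000
for a in range(0,32,2):
    m=(r>=a)&(r<a+2)&(C[...,2]>.04);print(a,m.sum(),(np.percentile(C[m][:,2],[5,50,95])*1000).round(1),im[m].mean().round(0))
m=(C[...,2]>.064)&(C[...,2]<.071)&(r<35);P=C[m][:,:2].astype(np.float32)*1000;print(cv2.minEnclosingCircle(P),P.mean(0),m.sum())
d=np.hypot(C[...,0]-.4828,C[...,1]-.1712)<.015;print("dial top",np.median(C[d][:,2]))
t=eyes.grab_frame("top");D=cloud(t)
m=np.hypot(D[...,0]-.5725,D[...,1]-.177)<.009;print("top cam button",np.median(D[m][:,2]),m.sum())
T=np.load("cl_top0.npy");m=np.hypot(T[...,0]-.5725,T[...,1]-.177)<.009;print("before",np.median(T[m][:,2]))
C=np.load("w1.npz")["C"];m=np.hypot(C[...,0]-.5725,C[...,1]-.177)<.009;print("w1",np.median(C[m][:,2]))
E
```

```text
0 11 [66.  66.7 67.8] 114.0
2 44 [65.9 66.9 67.8] 114.0
4 67 [65.9 66.6 68.1] 114.0
6 86 [65.9 66.8 68. ] 114.0
8 115 [65.8 66.8 68. ] 114.0
10 142 [65.7 66.9 67.9] 114.0
12 172 [65.4 66.8 67.9] 113.0
14 160 [58.2 65.6 67.4] 93.0
16 215 [56.1 57.5 65. ] 62.0
18 232 [55.6 56.8 58.1] 60.0
20 250 [55.5 56.8 57.8] 59.0
22 250 [44.6 56.3 57.8] 72.0
24 279 [44.  45.8 55.6] 117.0
26 260 [43.6 44.8 46.2] 179.0
28 344 [43.8 44.9 46. ] 180.0
30 350 [43.5 44.9 46. ] 181.0
((572.153076171875, 177.92955017089844), 15.986604690551758) [571.7215  177.92271] 795
dial top 0.23852277831842533
top cam button 0.06657944033313437 23
before 0.0666190261143563
w1 0.0667411436903541
```

```bash
python3 -c "
from h import *
where();print(order.sign_off())"
```

```text
t 56.5 tcp [0.4923 0.1712 0.1961] yaw 123.98 w 0.0003 F [-0.3 -0.1 -0.1] q7 0.39
the job is handed in; nothing more can be done
None
```

I stacked all four white plates on the nest with the lid seated on top, turned the dial from 6 to 4, pressed the start button down to its stop (86 N at the wrist) and let it go, then handed the job in at 56.5 s without knowing the verdict.

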